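# Empty the stainer's catch tray into the transport tote and lock it

### The arm

A 6-joint arm with a two-finger parallel gripper is mounted at the origin on a cart in front of the work surface, level with it; the furniture and walls round the work are solid. World frame = base frame: x ahead of the robot, y to its left, z up, the work surface at z = 0. Lengths are in m, angles in rad, forces in N, time in s.
With the tool pointing down it reaches from about 0.35 to 0.975 m from the base axis. Payload 4.9 kg.
Tool frame: the origin (TCP) lies at the very end of the fingers, on their centre line; the grasp point (between the pads) lies 19 mm behind it (ctrl.grasp_offset is the distance from the TCP to the grasp point, in m); z points along the fingers, y is the line along which they close (so a half turn about z gives the same grasp; the last joint's range is limited). The gripper opens to 85 mm and grips with 20 to 120 N. Pads are 22 mm wide; open, the fingers measure 114 mm over their backs; the gripper's body (76 mm by 85 mm) begins 54 mm behind the grasp point. The pads swing forward as they close: fully open they stand 13 mm farther back than shut.
Start: joints at [-1.393, 0.053, 1.613, -0, 1.476, -0.119], TCP at [0.183, -0.598, 0.231] pointing down, gripper open.
Joint ranges: [-3.01, 3.01], [-1.01, 2.22], [0.06, 2.58], [-1.02, 4.17], [0.09, 2.62], [-3.14, 3.14]. Speed limits (rad/s): [2.57, 2.57, 3.14, 3.14, 3.14, 3.14].

### API

Orientations are given as a rotation vector (axis times angle).
In Python, from station import ctrl, optics gives the robot as it stands.
- The arm moves only by the shell command python3 -m handwheel 'ROWS' [OPENING] [FORCE]. ROWS is JSON, a list of rows, each an object of numbers: "tx", "ty", "tz": the shift along the tool's x, y, z in mm; "roll": the turn about the tool's z in rad. A call has 1 to 12 rows; each row shifts and turns the commanded pose from where the row before left it, along the tool's axes as they then stand; what a row does not reach is not made up. A row lasts 1/12 s, in which the tool goes at most 41.7 mm and 7.16 degrees, less where a joint would pass 70% of its speed; a pose out of reach is approached as far as the arm can. A call with a gripper value outside its range is refused whole. OPENING is the finger opening in mm, from 0 to 85.4, set as the call begins (- or left out, the last holds). The fingers move at their own pace and stop on an object; FORCE is the grip in N (left out, the last holds). Time passes only in rows, so rows that do not move let the fingers close. It gives the time, the measured TCP pose, the force, the opening and the grip force at its end, in the units of the state.
- ctrl.get_obs(): the state, without advancing time (a new reading comes with each control period).
- optics.get_image(name): name is "scene" or "top" or "wrist"; returns (picture, depth): 384x512x3 uint8, red, green, blue; 384x512 float32, m along the optical axis (not along the pixel's ray), 0 where there is no reading.
- optics.camera_params(name): a dict with "mtx" (3x3 intrinsics, pixels), "extrinsics" (4x4, takes a point from camera to world coordinates); the wrist camera has in their place "tool_from_camera" (4x4, takes a point from camera to tool coordinates, whose origin is the TCP and whose axes are the flange's). Camera axes: x right, y down, z forward; pixel columns grow to the right and rows downward; lengths in m; the calibration is good to about 2 mm. A picture is of the moment at which its call begins: read the wrist's pose just before it. camera_params takes no time and is no camera call.
- ctrl.finish_job(): hands the job in; it is judged then, once.
The state is a dict: "t": time; "q": joint angles; "dq": joint speeds; "effort": joint torques, N m; "tool_pos": TCP position; "tool_rot": TCP orientation; "contact_force": force on the tool from outside, world axes, zero at the start; "wrist_torque": the same for the moment, N m; "opening": finger opening in m; "grip_force": force on a finger pad.
Only numpy, scipy, OpenCV 4.12 (cv2) and the standard library are available. Lean on these libraries where they do the work, as an engineer would, in place of code of your own. Each camera call takes 0.05 s, during which the arm holds its last target. There are 200 camera calls.

### The job

The slide stainer has laid its finished steel slide carriers flat in its catch tray. Pick each one up by the small head at its end, ease your grip until the carrier swings down plumb below the fingers, grip it again, and lower it plumb into a compartment of the white tote so that it hangs by its two arms on the rims, one carrier to a compartment. When every carrier hangs there, lay the retainer bar over the tote with the centre shaft and the locating pin through its two holes, fully down on its posts, and leave the other things on the bench where they stand.

Things in the scene. Friction and masses are not known exactly. Their poses are not given: they have to be found in the camera images.
- stainer: white box machine, fixed, with a steel catch tray in front of it (towards its -x). Origin under the tray's centre, z up; tray floor 170 mm in x by 392 mm in y, its top at z = 6 mm; a lip 3 mm above the floor on the three open sides; the machine's box begins at x = +85 mm and is 154 mm high. The carriers lie side by side, about 92 mm apart in y, heads towards -x
- tote: white tote, fixed, 208 x 72 mm, rims at z = 95 mm. Origin under its centre, x along it, z up. Side walls 6 mm thick at y = +-30 to +-36 mm (60 mm wide inside). Four compartments 44 mm long (in x), floor at 5 mm, between cross walls no higher than the rims
- tote_seat (a point): foot of the steel centre shaft (11 mm thick, 24 mm long, tapered over its top 7 mm), on top of an aluminium post 14 x 14 mm at the tote's centre, 135 mm above the bench
- tote_pin (a point): foot of the locating pin (6 mm thick, 13 mm long, tapered over its top 5 mm), on top of an aluminium post 10 x 14 mm at x = +101 mm of the tote, 135 mm above the bench
- retainer_bar: flat aluminium bar 230 x 34 x 8 mm (x, y, z), 150 g, loose on the bench. Origin at the centre of its underside, x along it, z up. A 14 mm hole at its centre for the shaft and a 9.5 mm hole at x = +101 mm for the pin. Its underside goes on the posts
- bar_hole (a point): centre hole of the bar, at its underside
- bar_pin_hole (a point): pin hole of the bar, at its underside
- tote_bay_1 (a point): centre of compartment 1 of the tote at the height of the rims (x = -76 mm, z = 95 mm in the tote's frame)
- tote_bay_2 (a point): centre of compartment 2 of the tote at the height of the rims (x = -29 mm, z = 95 mm in the tote's frame)
- tote_bay_3 (a point): centre of compartment 3 of the tote at the height of the rims (x = 29 mm, z = 95 mm in the tote's frame)
- tote_bay_4 (a point): centre of compartment 4 of the tote at the height of the rims (x = 76 mm, z = 95 mm in the tote's frame)
- carrier_1: steel slide carrier, about 180 g (may be absent; all alike): frame 72 x 44 x 26 mm (x, y, z) with glass slides, origin at the centre of the underside as it lies, +x to the head (straight up when it hangs plumb). Neck 10 x 8 mm (y, z) from the frame to the head at x = 70 mm, z = 13 mm. Two round arms 6 mm thick along y at x = 42 mm, z = 13 mm, 84 mm tip to tip
- carrier_1_head (a point): middle of the head of carrier_1: a pin through the neck along the carrier's y, 5 mm thick, 16 mm over its two flat ends, which stand 3 mm out of the neck and are what the pads take; the carrier's axes
- carrier_2: slide carrier like carrier_1 (may be absent). Gripped hard (about 70 N) it stays nearly as it was taken; as the fingers ease it turns about the head pin: still about 0.5 rad off plumb at 25 N, 0.1 rad at 4 to 5 N (fingers opened by fractions of a mm to about 15.5 mm); at 16 mm it drops
- carrier_2_head (a point): middle of the head of carrier_2: a pin through the neck along the carrier's y, 5 mm thick, 16 mm over its two flat ends, which stand 3 mm out of the neck and are what the pads take; the carrier's axes
- carrier_3: slide carrier like carrier_1 (may be absent). The tail reaches 106 mm below the head when plumb; hanging in the tote by its arms, its head is 31 mm above the rims and its origin about 39 mm below them
- carrier_3_head (a point): middle of the head of carrier_3: a pin through the neck along the carrier's y, 5 mm thick, 16 mm over its two flat ends, which stand 3 mm out of the neck and are what the pads take; the carrier's axes
- carrier_4: slide carrier like carrier_1 (may be absent). The centre of mass is about 65 mm from the head. While the grip is eased it may also turn by up to 0.3 rad about the vertical, so look how its arms stand before lowering it
- carrier_4_head (a point): middle of the head of carrier_4: a pin through the neck along the carrier's y, 5 mm thick, 16 mm over its two flat ends, which stand 3 mm out of the neck and are what the pads take; the carrier's axes
- beaker: glass beaker, to be left alone; origin at the centre of its underside
- oil_bottle: small brown oil bottle, to be left alone; origin at the centre of its underside
- coverslips: small flat box of cover slips, to be left alone; origin at the centre of its underside
- stain_bottle: dropper bottle, to be left alone; origin at the centre of its underside

How it is judged:
By the outcome, as a careful person would: the job done as asked, in the order asked, and still so for the second after the job is handed in, with the robot touching nothing.
Of carrier_1, carrier_2, carrier_3, carrier_4 only 3 to 4 are there at a start; the rules pass over those that are not, and their reading is None.
At some moment in a run one of retainer_bar, carrier_1, carrier_2, carrier_3, carrier_4 may be knocked a few centimetres aside while the robot is not near it.
It also fails if it takes over 210 s, if anything falls off the work surface, if the arm or the gripper's body presses on something with over 40 N, if the wrist force passes 120 N, or if a joint passes its speed limit or range.

## Working session

There is one attempt and no reset: what is moved stays moved. The work goes in short steps, Python scripts to look and compute and a shell command to move; the robot and the scene stay as the last step left them, time stands still between calls to the robot, and variables do not carry over. Pictures are saved under pics/ and viewed, at most 14 in all, crops included, and the job is handed in when it is done.

```bash
ls; mkdir -p pics; cat > h.py <<'E'
import numpy as np,cv2
from scipy.spatial.transform import Rotation as R
from station import ctrl,optics
def snap(n,f=None):
    o=ctrl.get_obs(); im,d=optics.get_image(n); p=optics.camera_params(n)
    if n=='wrist':
        T=np.eye(4);T[:3,:3]=R.from_rotvec(o['tool_rot']).as_matrix();T[:3,3]=o['tool_pos'];E=T@np.array(p['tool_from_camera'])
    else: E=np.array(p['extrinsics'])
    if f: cv2.imwrite('pics/'+f,im[:,:,::-1])
    return im,d,np.array(p['mtx']),E
def cloud(d,K,E):
    v,u=np.mgrid[:d.shape[0],:d.shape[1]]
    P=np.stack([(u-K[0,2])/K[0,0]*d,(v-K[1,2])/K[1,1]*d,d],-1)
    P=P@E[:3,:3].T+E[:3,3]; P[d==0]=np.nan; return P
def ray(u,v,z,K,E):
    r=E[:3,:3]@np.linalg.solve(K,[u,v,1.]); return E[:3,3]+r*(z-E[2,3])/r[2]
E
python3 - <<'E'
from h import *
for n in('scene','top'):
    im,d,K,E=snap(n,n+'0.png');np.savez(n+'0.npz',im=im,d=d,K=K,E=E);print(n,K.round(1).tolist(),E.round(3).tolist())
o=ctrl.get_obs();print(o); print(optics.camera_params('wrist'),ctrl.grasp_offset)
a,b=[cv2.imread(f'pics/{n}0.png') for n in('scene','top')]
E
```

```text
pics
scene [[415.0, 0.0, 257.3], [0.0, 415.0, 193.9], [0.0, 0.0, 1.0]] [[-0.898, -0.34, 0.281, 0.26], [-0.441, 0.695, -0.567, 0.714], [-0.003, -0.633, -0.774, 1.031], [0.0, 0.0, 0.0, 1.0]]
top [[460.2, 0.0, 256.4], [0.0, 460.2, 190.1], [0.0, 0.0, 1.0]] [[-0.004, -0.988, 0.156, 0.341], [-1.0, 0.002, -0.017, 0.065], [0.016, -0.156, -0.988, 1.573], [0.0, 0.0, 0.0, 1.0]]
{'t': 0.1, 'q': array([-1.39303736e+00,  5.33029876e-02,  1.61417507e+00,  2.56966759e-06,
        1.47599125e+00, -1.18987469e-01]), 'dq': array([-0.00018898, -0.00150318, -0.0035837 ,  0.00078307,  0.00083079,
        0.00070773]), 'effort': array([ 1.64287976e-03, -3.94901955e+01, -3.71362066e+01,  2.95988480e-05,
        3.92277871e-03, -1.71241265e-05]), 'tool_pos': array([ 0.18266376, -0.59711653,  0.23016745]), 'tool_rot': array([-3.10522032e+00, -4.64142123e-01,  8.25466018e-05]), 'contact_force': array([-0.07842814,  0.05174116,  0.1785413 ]), 'wrist_torque': array([0.01202757, 0.00916278, 0.00412549]), 'grip_force': 0.0, 'opening': 0.08551960753329343}
{'mtx': array([[341.6661004 ,   0.        , 253.59552625],
       [  0.        , 341.6661004 , 200.45830651],
       [  0.        ,   0.        ,   1.        ]]), 'tool_from_camera': array([[-6.98582928e-04, -9.52335220e-01, -3.05052685e-01,
         7.92803977e-02],
       [ 9.99999728e-01, -7.37741546e-04,  1.30945251e-05,
         9.64308514e-05],
       [-2.37520417e-04, -3.05052593e-01,  9.52335476e-01,
        -1.42791644e-01],
       [ 0.00000000e+00,  0.00000000e+00,  0.00000000e+00,
         1.00000000e+00]])} 0.0187
```

View pics/top0.png

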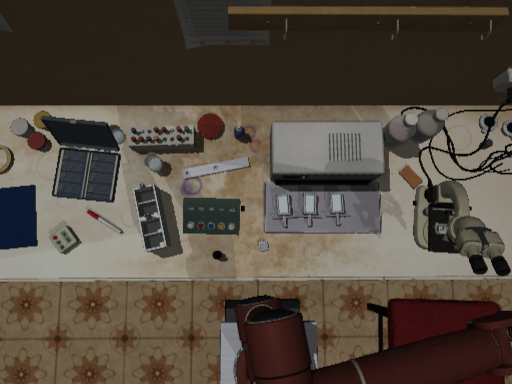

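View pics/scene0.png

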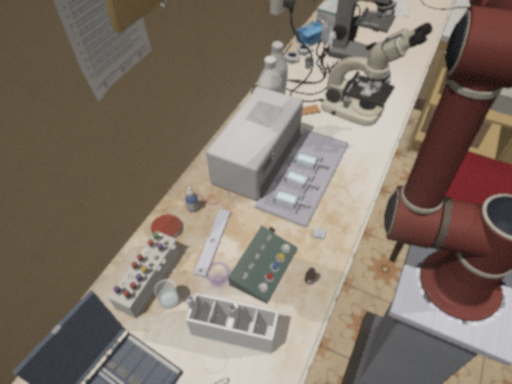

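Three carriers lie in the tray (top: about (284,207), (311,207), (337,207), heads at the lower end). The tote is at (151,218), and the bar at (216,169) with the glass beaker (191,186) next to it. Next come rough coordinates from depth.

```bash
python3 - <<'E'
from h import *
a=np.load('top0.npz');P=cloud(a['d'],a['K'],a['E'])
for n,(u,v) in dict(c1=(284,205),c2=(311,205),c3=(337,205),h1=(284,224),h2=(311,223),h3=(338,221),tray=(365,215),bar1=(200,174),bar2=(230,166),tote=(151,218),beaker=(191,186),bottle=(217,255),box=(263,245),mach=(300,150),stain=(240,132)).items():
    print(n,P[v,u].round(3))
cv2.imwrite('pics/topz.png',cv2.resize(a['im'][120:280,120:400,::-1],None,fx=2.8,fy=2.8,interpolation=3))
E
```

```text
c1 [ 0.534 -0.055  0.026]
c2 [ 0.533 -0.146  0.033]
c3 [ 0.534 -0.235  0.026]
h1 [ 0.47  -0.054  0.02 ]
h2 [ 0.474 -0.148  0.005]
h3 [ 0.479 -0.237  0.024]
tray [ 0.501 -0.334  0.008]
bar1 [0.645 0.233 0.006]
bar2 [0.673 0.129 0.009]
tote [0.484 0.377 0.1  ]
beaker [0.604 0.264 0.001]
bottle [0.366 0.168 0.063]
box [0.4   0.017 0.009]
mach [ 0.694 -0.099  0.151]
stain [0.777 0.094 0.068]
```

View pics/topz.png

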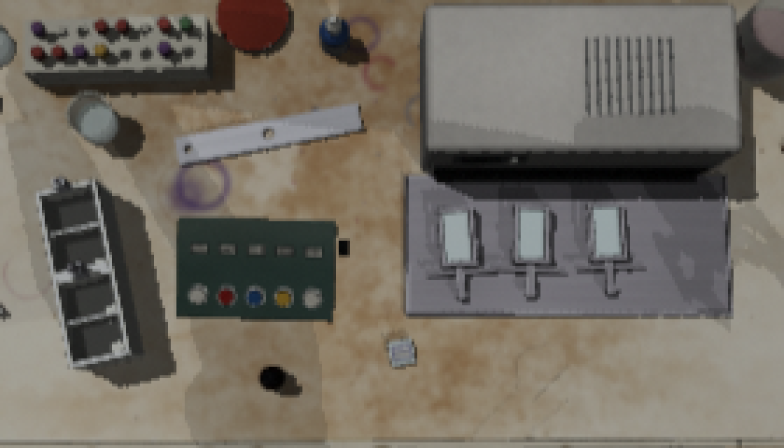

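Geometry is clear: the bar's pin hole is at its +y end, and the tote's pin post is at its +x end. I'm moving the wrist camera over the carriers.

```bash
python3 -m handwheel '[{"roll":0.1,"tz":-40},{"roll":0.1,"tz":-40},{"roll":0.097,"tz":-30},{},{"tx":20,"ty":-34},{"tx":20,"ty":-34},{"tx":20,"ty":-34},{"tx":20,"ty":-34},{"tx":20,"ty":-34},{"tx":20,"ty":-34}]'; python3 -m handwheel '[{"tx":20,"ty":-34},{"tx":20,"ty":-34},{"tx":20,"ty":-34},{"tx":20,"ty":-34},{"tx":20,"ty":-34},{"tx":20,"ty":-34},{"tx":10,"ty":-34},{},{}]'
python3 - <<'E'
from h import *
o=ctrl.get_obs();print(o['tool_pos'],o['tool_rot'])
im,d,K,E=snap('wrist','w1.png');np.savez('w1.npz',im=im,d=d,K=K,E=E);print(d[d>0].min(),d[200,256])
E
```

```text
[ 0.18266376 -0.59711653  0.23016745] [-3.10522032e+00 -4.64142123e-01  8.25466018e-05]
0.07323903 0.7238796$[0]: bad value
$[0]: bad value
```

View pics/w1.png

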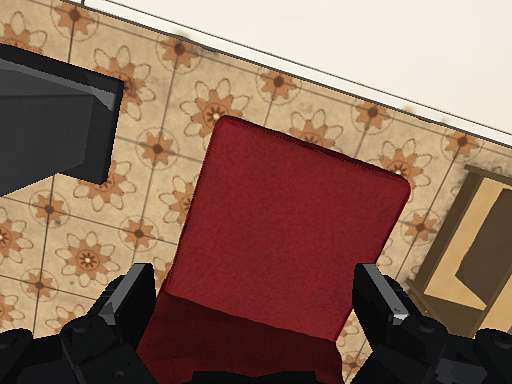

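The move was refused, so the picture shows only the chair below the start pose. I'll test the row format, giving all four keys.

```bash
python3 -m handwheel '[{"tx":0,"ty":0,"tz":-40,"roll":0.1}]'; python3 -m handwheel '[{"tx":0,"ty":0,"tz":-40.0,"roll":0.1},{"tx":0,"ty":0,"tz":-30,"roll":0.097},{"tx":0,"ty":0,"tz":0,"roll":0}]'
```

```text
t: 0.23
tool_pos: [0.1818, -0.5928, 0.2603]
tool_rot: [-3.108, -0.304, 0.002]
contact_force: [-0.3, -0.4, -2.3]
opening: 0.0855
grip_force: 0.0
t: 0.48
tool_pos: [0.1833, -0.6001, 0.3506]
tool_rot: [3.128, -0.005, 0.004]
contact_force: [-0.3, -0.1, 2.0]
opening: 0.0857
grip_force: 0.0
```

```bash
python3 -m handwheel '[{"tx":20,"ty":-34,"tz":0,"roll":0},{"tx":20,"ty":-34,"tz":0,"roll":0},{"tx":20,"ty":-34,"tz":0,"roll":0},{"tx":20,"ty":-34,"tz":0,"roll":0},{"tx":20,"ty":-34,"tz":0,"roll":0},{"tx":20,"ty":-34,"tz":0,"roll":0},{"tx":20,"ty":-34,"tz":0,"roll":0},{"tx":20,"ty":-34,"tz":0,"roll":0},{"tx":20,"ty":-34,"tz":0,"roll":0},{"tx":20,"ty":-34,"tz":0,"roll":0},{"tx":20,"ty":-34,"tz":0,"roll":0},{"tx":20,"ty":-34,"tz":0,"roll":0}]'; python3 -m handwheel '[{"tx":10,"ty":-34,"tz":0,"roll":0},{"tx":0,"ty":0,"tz":0,"roll":0},{"tx":0,"ty":0,"tz":0,"roll":0},{"tx":0,"ty":0,"tz":0,"roll":0}]'
python3 - <<'E'
from h import *
o=ctrl.get_obs();print(o['tool_pos'],o['tool_rot'])
im,d,K,E=snap('wrist','w2.png');np.savez('w1.npz',im=im,d=d,K=K,E=E);print(d[d>0].min(),d[200,256])
E
```

```text
t: 1.48
tool_pos: [0.4233, -0.1878, 0.3409]
tool_rot: [3.142, 0.0, 0.0]
contact_force: [0.4, -0.3, 0.3]
opening: 0.0856
grip_force: 0.0
t: 1.82
tool_pos: [0.4327, -0.1559, 0.3409]
tool_rot: [3.141, 0.001, -0.001]
contact_force: [-0.4, -0.3, -0.2]
opening: 0.0854
grip_force: 0.0
[ 0.43269743 -0.15593211  0.34093265] [ 3.14128280e+00  5.10083879e-04 -8.37269694e-04]
0.073484614 0.50722903
```

View pics/w2.png

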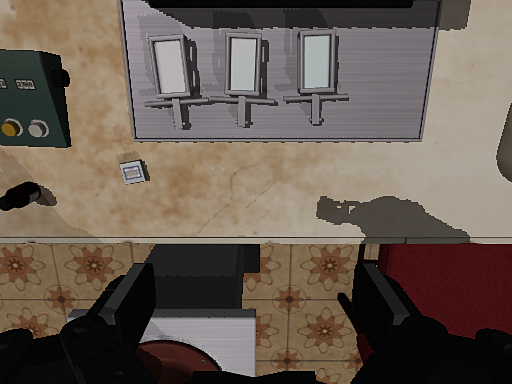

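Carriers A, B and C are at columns ~175, 243 and 317, with necks ending at (180,125), (242,124) and (316,122). Tray edges are visible. Now to fit carrier poses from the depth cloud.

```bash
cat >> h.py <<'E'
def carriers(d,K,E):
    """poses of lying carriers: frame blob for coarse, arms/neck for fine. Returns list of (head xy, yaw of +x)"""
    P=cloud(d,K,E); out=[]
    m=((P[...,2]>.013)&(P[...,2]<.045)&(P[...,0]<.60)).astype(np.uint8)
    n,l,s,c=cv2.connectedComponentsWithStats(m)
    for i in range(1,n):
        if not 300<s[i,4]<8000: continue
        q=P[l==i]; fr=q[q[:,2]>.0265][:,:2]
        (cx,cy),wh,an=cv2.minAreaRect((fr*1000).astype(np.float32))
        bx=cv2.boxPoints(((cx,cy),wh,an)); e=[bx[1]-bx[0],bx[2]-bx[1]]; e=max(e,key=np.linalg.norm)
        yaw=np.arctan2(e[1],e[0]); 
        if np.cos(yaw)>0: yaw+=np.pi
        c0=np.array([cx,cy])/1000; ax=np.array([np.cos(yaw),np.sin(yaw)]);ay=np.array([-ax[1],ax[0]])
        r=q[:,:2]-c0; lx=r@ax; ly=r@ay
        arm=(abs(ly)>.024)&(lx>.02); nk=(lx>.05)&(abs(ly)<.012)
        k=np.polyfit(ly[arm],lx[arm],1)
        out.append((c0,yaw,wh,'arm',k,ly[arm].min(),ly[arm].max(),'neck y',(ly[nk].min()+ly[nk].max())/2,'end',lx[nk].max(),len(fr)))
        yaw2=yaw-np.arctan(-k[0])*-1 if False else yaw+np.arctan(k[0])*1
        print('c0',c0.round(4),'yaw',round(float(yaw),3),'wh',np.round(wh,1),'armx %.4f slope %.3f y %.4f..%.4f'%(k[1],k[0],ly[arm].min(),ly[arm].max()),'neck y %.4f end %.4f n%d'%((ly[nk].min()+ly[nk].max())/2,lx[nk].max(),nk.sum()),'head',(c0+.07*ax+ay*np.median(ly[nk])).round(4))
    return out
E
python3 - <<'E'
from h import *
a=np.load('w1.npz');P=cloud(a['d'],a['K'],a['E']);carriers(a['d'],a['K'],a['E'])
for u,v in((300,130),(400,80),(275,100),(420,180)): print((u,v),P[v,u].round(4))
for e in ((180,123),(242,122),(317,120)): print(ray(*e,.019,a['K'],a['E']).round(4))
E
```

```text
c0 [ 0.5464 -0.2337] yaw 3.185 wh [72.1 44.1] armx 0.0420 slope 0.005 y -0.0416..0.0415 neck y 0.0002 end 0.0762 n181 head [ 0.4764 -0.2364]
c0 [ 0.5432 -0.1424] yaw 3.116 wh [43.9 72.1] armx 0.0420 slope 0.019 y -0.0421..0.0400 neck y -0.0014 end 0.0757 n173 head [ 0.4732 -0.1391]
c0 [ 0.5406 -0.0517] yaw 3.212 wh [72.3 43.9] armx 0.0421 slope 0.003 y -0.0416..0.0419 neck y 0.0001 end 0.0759 n189 head [ 0.4708 -0.057 ]
c0 [0.5051 0.1244] yaw 2.829 wh [ 77.4 116.9] armx 0.0438 slope -0.147 y -0.0412..0.0454 neck y -0.0000 end 0.0701 n236 head [0.4393 0.1483]Traceback (most recent call last):
  File "<stdin>", line 2, in <module>
  File "h.py", line 32, in carriers
    k=np.polyfit(ly[arm],lx[arm],1)
    raise TypeError("expected non-empty vector for x")
TypeError: expected non-empty vector for x
```

Excellent agreement with the stated dimensions. Next is a look at the tote and bar.

```bash
python3 -m handwheel '[{"tx":10,"ty":-38,"tz":0,"roll":0},{"tx":10,"ty":-38,"tz":0,"roll":0},{"tx":10,"ty":-38,"tz":0,"roll":0},{"tx":10,"ty":-38,"tz":0,"roll":0},{"tx":10,"ty":-38,"tz":0,"roll":0},{"tx":10,"ty":-38,"tz":0,"roll":0},{"tx":10,"ty":-38,"tz":0,"roll":0},{"tx":10,"ty":-38,"tz":0,"roll":0},{"tx":10,"ty":-38,"tz":0,"roll":0},{"tx":10,"ty":-38,"tz":0,"roll":0},{"tx":10,"ty":-38,"tz":0,"roll":0},{"tx":10,"ty":-38,"tz":0,"roll":0}]' - ; python3 -m handwheel '[{"tx":0,"ty":0,"tz":0,"roll":0},{"tx":0,"ty":0,"tz":0,"roll":0},{"tx":0,"ty":0,"tz":0,"roll":0},{"tx":0,"ty":0,"tz":0,"roll":0}]'
python3 - <<'E'
from h import *
im,d,K,E=snap('wrist','w3.png');np.savez('w3.npz',im=im,d=d,K=K,E=E)
P=cloud(d,K,E);z=P[...,2]
def rects(lo,hi,mn,mx,box):
    m=((z>lo)&(z<hi)&(P[...,0]>box[0])&(P[...,0]<box[1])&(P[...,1]>box[2])&(P[...,1]<box[3])).astype(np.uint8)
    n,l,s,c=cv2.connectedComponentsWithStats(m)
    for i in range(1,n):
        if mn<s[i,4]<mx:
            q=P[l==i];print(lo,hi,s[i],cv2.minAreaRect((q[:,:2]*1000).astype(np.float32)),np.median(q[:,2]).round(4))
rects(.088,.102,200,1e5,(.3,.7,.25,.5))
rects(.125,.14,5,1000,(.3,.7,.25,.5))
rects(.143,.165,2,1000,(.3,.7,.25,.5))
rects(.004,.014,300,1e4,(.55,.8,.03,.32))
E
```

```text
t: 2.87
tool_pos: [0.5543, 0.3003, 0.3409]
tool_rot: [3.141, -0.005, -0.0]
contact_force: [1.1, 0.5, -0.4]
opening: 0.0854
grip_force: 0.0
t: 3.2
tool_pos: [0.5535, 0.2984, 0.3415]
tool_rot: [3.141, -0.004, 0.0]
contact_force: [-0.2, 0.5, -0.4]
opening: 0.0856
grip_force: 0.0
0.088 0.102 [ 127  122  106  170 2862] ((492.74456787109375, 384.822021484375), (209.84466552734375, 72.54462432861328), 12.792830467224121) 0.0947
0.125 0.14 [139 129  18  13 130] ((590.2654418945312, 407.2506103515625), (9.867412567138672, 14.69972038269043), 12.420913696289062) 0.1348
0.125 0.14 [168 216  17  16 136] ((491.91302490234375, 384.43206787109375), (14.32163143157959, 13.947774887084961), 13.800780296325684) 0.1342
0.143 0.165 [141 134   6   6  27] ((590.4658203125, 406.6963195800781), (5.155871868133545, 4.470409870147705), 5.866271495819092) 0.1458
0.143 0.165 [167 225  12  13 115] ((492.5848388671875, 383.9964599609375), (10.840726852416992, 9.701065063476562), 37.67082214355469) 0.1539
0.004 0.014 [ 256   26  181   65 4906] ((671.9686279296875, 178.98318481445312), (34.00047302246094, 230.2003631591797), 11.085762977600098) 0.0082
```

View pics/w3.png

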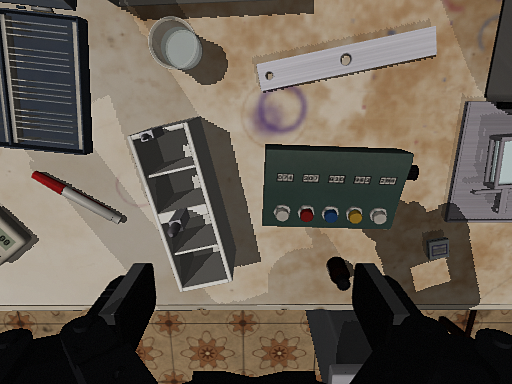

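Tote: centre (0.4923, 0.3843), yaw 0.227, with posts at (173,222) and (147,135). Bar: centre (0.672, 0.179), with the pin hole at its left end (269,76). I'm going to carrier C, the +y one, and will re-check it from close above.

```bash
python3 -m handwheel '[{"tx":-8.3,"ty":35.5,"tz":0,"roll":-0.007},{"tx":-8.3,"ty":35.5,"tz":0,"roll":-0.007},{"tx":-8.3,"ty":35.5,"tz":0,"roll":-0.007},{"tx":-8.3,"ty":35.5,"tz":0,"roll":-0.007},{"tx":-8.3,"ty":35.5,"tz":0,"roll":-0.007},{"tx":-8.3,"ty":35.5,"tz":0,"roll":-0.007},{"tx":-8.3,"ty":35.5,"tz":0,"roll":-0.007},{"tx":-8.3,"ty":35.5,"tz":0,"roll":-0.007},{"tx":-8.3,"ty":35.5,"tz":0,"roll":-0.007},{"tx":-8.3,"ty":35.5,"tz":0,"roll":-0.007},{"tx":0,"ty":0,"tz":30,"roll":0},{"tx":0,"ty":0,"tz":30,"roll":0}]' 40; python3 -m handwheel '[{"tx":0,"ty":0,"tz":30,"roll":0},{"tx":0,"ty":0,"tz":30,"roll":0},{"tx":0,"ty":0,"tz":30,"roll":0},{"tx":0,"ty":0,"tz":30,"roll":0},{"tx":0,"ty":0,"tz":0,"roll":0},{"tx":0,"ty":0,"tz":0,"roll":0},{"tx":0,"ty":0,"tz":0,"roll":0}]'
cat >> h.py <<'E'
def yaw():
    o=ctrl.get_obs();M=R.from_rotvec(o['tool_rot']).as_matrix();return np.arctan2(M[1,0],M[0,0])
def go(x,y,z,yw):
    "shift in tool axes (mm, after which roll) to reach the pose"
    o=ctrl.get_obs();M=R.from_rotvec(o['tool_rot']).as_matrix();d=M.T@(np.array([x,y,z])-o['tool_pos'])*1000
    print('t %.1f'%o['t'],'pos',o['tool_pos'].round(4),'yaw %.3f'%yaw(),'need',d.round(1),'roll %.3f'%(yaw()-yw),'F',o['contact_force'].round(1),'op %.4f grip %.1f'%(o['opening'],o['grip_force']))
E
python3 - <<'E'
from h import *
go(.4708,-.057,.0085,.07)
im,d,K,E=snap('wrist','w4.png')
try: carriers(d,K,E)
except Exception as e: print(e)
go(.4708,-.057,.0085,.07)
E
```

```text
t: 4.25
tool_pos: [0.4815, -0.0606, 0.2838]
tool_rot: [3.138, 0.1, 0.011]
contact_force: [1.0, 0.4, -0.7]
opening: 0.04
grip_force: 0.0
t: 4.83
tool_pos: [0.4819, -0.0579, 0.1635]
tool_rot: [3.139, 0.108, 0.005]
contact_force: [-0.0, 0.3, -0.1]
opening: 0.04
grip_force: 0.0
t 4.8 pos [ 0.4819 -0.0579  0.1635] yaw 0.069 need [-11.5  -1.8 155. ] roll -0.001 F [-0.   0.3 -0.1] op 0.0400 grip 0.0
c0 [ 0.5405 -0.0514] yaw 3.208 wh [70.5 44.1] armx 0.0415 slope -0.001 y -0.0415..0.0421 neck y -0.0002 end 0.0754 n364 head [ 0.4707 -0.0563]
c0 [ 0.5431 -0.1418] yaw 3.101 wh [44.3 72.1] armx 0.0416 slope 0.001 y -0.0421..0.0418 neck y -0.0000 end 0.0759 n416 head [ 0.4732 -0.1379]
c0 [ 0.5462 -0.2332] yaw 3.189 wh [72.1 44.8] armx 0.0415 slope 0.001 y -0.0421..0.0422 neck y -0.0000 end 0.0756 n465 head [ 0.4762 -0.2342]
expected non-empty vector for x
t 4.9 pos [ 0.4825 -0.0579  0.1643] yaw 0.069 need [-12.3  -1.9 155.8] roll -0.001 F [ 0.1 -0.   0.5] op 0.0399 grip 0.0
```

View pics/w4.png

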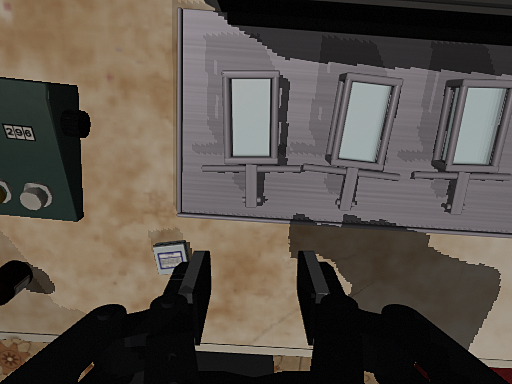

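The target carrier C is at (250,120), with its neck end at (252,203). The fit agrees with before. Descending.

```bash
python3 -m handwheel '[{"tx":-6,"ty":-1,"tz":30,"roll":0},{"tx":-6,"ty":-1.3,"tz":30,"roll":0},{"tx":0,"ty":0,"tz":30,"roll":0},{"tx":0,"ty":0,"tz":25,"roll":0},{"tx":0,"ty":0,"tz":15,"roll":0},{"tx":0,"ty":0,"tz":10,"roll":0},{"tx":0,"ty":0,"tz":0,"roll":0},{"tx":0,"ty":0,"tz":0,"roll":0}]' 40; python3 -c "
from h import *
go(.4707,-.0566,.0085,.068)"
```

```text
t: 5.55
tool_pos: [0.4704, -0.0561, 0.0229]
tool_rot: [3.139, 0.109, 0.004]
contact_force: [-0.3, -0.2, 0.5]
opening: 0.0397
grip_force: 0.0
t 5.5 pos [ 0.4704 -0.0561  0.0229] yaw 0.070 need [ 0.2  0.6 14.4] roll 0.002 F [-0.3 -0.2  0.5] op 0.0397 grip 0.0
```

```bash
python3 -m handwheel '[{"tx":0,"ty":0.5,"tz":8,"roll":0},{"tx":0,"ty":0,"tz":5,"roll":0},{"tx":0,"ty":0,"tz":0,"roll":0},{"tx":0,"ty":0,"tz":0,"roll":0}]' 40; python3 -m handwheel '[{"tx":0,"ty":0,"tz":0,"roll":0},{"tx":0,"ty":0,"tz":0,"roll":0},{"tx":0,"ty":0,"tz":0,"roll":0},{"tx":0,"ty":0,"tz":0,"roll":0},{"tx":0,"ty":0,"tz":0,"roll":0},{"tx":0,"ty":0,"tz":0,"roll":0}]' 10 70
```

```text
t: 5.88
tool_pos: [0.469, -0.0561, 0.0084]
tool_rot: [-3.14, -0.11, 0.0]
contact_force: [0.0, -0.5, -1.4]
opening: 0.0401
grip_force: 0.0
t: 6.38
tool_pos: [0.4692, -0.0562, 0.0086]
tool_rot: [3.14, 0.11, 0.001]
contact_force: [-0.6, -0.4, 1.7]
opening: 0.0112
grip_force: 46.8
```

```bash
python3 -m handwheel '[{"tx":0,"ty":0,"tz":0,"roll":0},{"tx":0,"ty":0,"tz":0,"roll":0},{"tx":0,"ty":0,"tz":0,"roll":0},{"tx":0,"ty":0,"tz":0,"roll":0}]' ; python3 - <<'E'
from h import *
im,d,K,E=snap('wrist')
cv2.imwrite('pics/w5.png',cv2.resize(im[120:384,120:400,::-1],None,fx=2.2,fy=2.2,interpolation=3))
try: carriers(d,K,E)
except Exception as e: print(e)
E
```

```text
t: 6.72
tool_pos: [0.4691, -0.0562, 0.0084]
tool_rot: [3.14, 0.11, 0.0]
contact_force: [-0.5, -0.4, 1.3]
opening: 0.0113
grip_force: 46.8
```

View pics/w5.png

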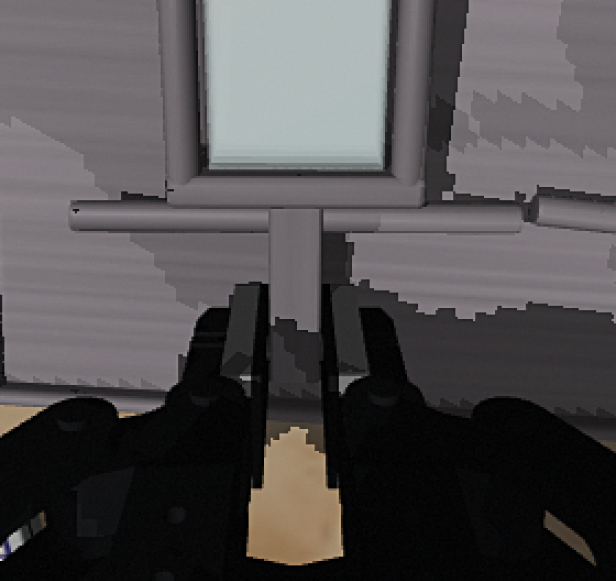

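The pads seem close to the neck sides (crop column ~268 and ~330), so I'll check from the earlier picture where the head pin stands out of the neck.

```bash
python3 - <<'E'
from h import *
g=cv2.imread('pics/w4.png').astype(int).sum(2)//3
for v in range(176,214,2): print(v,g[v,238:268].tolist())
a=np.load('w1.npz');P=cloud(a['d'],a['K'],a['E']);
r=P[...,:2]-[.5406,-.0515];t=3.21;lx=r@[np.cos(t),np.sin(t)];ly=r@[-np.sin(t),np.cos(t)]
for x in np.arange(.05,.078,.003):
    m=(abs(lx-x)<.0015)&(abs(ly)<.015)&(P[...,2]>.012);print(x.round(3),ly[m].min().round(4),ly[m].max().round(4),m.sum(),P[m][:,2].round(3)[:12])
E
```

```text
176 [93, 92, 93, 92, 92, 92, 92, 76, 117, 117, 117, 113, 114, 113, 115, 118, 118, 118, 92, 40, 42, 44, 44, 43, 45, 44, 34, 117, 116, 112]
178 [92, 90, 92, 90, 91, 91, 93, 76, 116, 116, 117, 113, 113, 113, 116, 118, 116, 119, 92, 42, 41, 43, 44, 44, 43, 42, 32, 111, 109, 107]
180 [97, 97, 96, 97, 96, 95, 95, 81, 117, 117, 116, 113, 113, 113, 114, 117, 118, 118, 92, 43, 41, 44, 44, 43, 43, 35, 98, 109, 106, 107]
182 [94, 95, 95, 94, 95, 96, 97, 79, 116, 116, 115, 112, 113, 113, 115, 118, 117, 118, 91, 44, 45, 48, 47, 46, 46, 37, 121, 118, 113, 112]
184 [95, 94, 94, 95, 94, 94, 93, 78, 115, 117, 115, 112, 113, 114, 116, 116, 117, 119, 90, 39, 40, 43, 43, 43, 41, 33, 110, 108, 106, 107]
186 [109, 93, 91, 94, 94, 93, 97, 75, 116, 117, 116, 111, 113, 113, 115, 118, 118, 119, 90, 44, 46, 47, 47, 48, 45, 37, 119, 117, 115, 112]
188 [108, 91, 89, 89, 89, 91, 89, 72, 114, 115, 114, 113, 112, 112, 114, 118, 117, 120, 90, 39, 38, 42, 41, 41, 40, 31, 109, 107, 105, 105]
190 [110, 109, 110, 108, 92, 90, 112, 83, 114, 115, 115, 112, 111, 112, 115, 116, 117, 119, 89, 43, 43, 44, 45, 44, 42, 34, 112,
[... 1881 characters left out ...]
024 0.025 0.024 0.023 0.022 0.022 0.019 0.025 0.024 0.024]
0.059 -0.0042 0.0049 19 [0.025 0.024 0.022 0.02  0.022 0.025 0.024 0.021 0.023 0.023 0.025 0.022]
0.062 -0.0048 0.005 20 [0.021 0.017 0.022 0.025 0.023 0.022 0.022 0.02  0.023 0.022 0.017 0.022]
0.065 -0.0048 0.0051 20 [0.023 0.024 0.024 0.024 0.022 0.022 0.022 0.019 0.023 0.024 0.023 0.023]
0.068 -0.0071 0.0076 25 [0.023 0.023 0.023 0.024 0.023 0.02  0.023 0.023 0.023 0.022 0.023 0.024]
0.071 -0.0071 0.0079 28 [0.021 0.022 0.021 0.017 0.023 0.021 0.023 0.022 0.024 0.021 0.023 0.022]
0.074 -0.0048 0.0066 21 [0.019 0.023 0.024 0.023 0.023 0.023 0.023 0.023 0.022 0.019 0.023 0.023]
0.077 -0.0026 0.0042 5 [0.022 0.023 0.025 0.022 0.022]
```

The pin is there (x≈0.070, 16 mm wide), and 47 N at 11.2 mm fits a linear pad stiffness from 16 mm, about 9.6 N/mm. So the head is held; I'll grip harder and lift.

```bash
python3 -m handwheel '[{"tx":0,"ty":0,"tz":0,"roll":0},{"tx":0,"ty":0,"tz":0,"roll":0},{"tx":0,"ty":0,"tz":0,"roll":0},{"tx":0,"ty":0,"tz":-5,"roll":0},{"tx":0,"ty":0,"tz":-5,"roll":0},{"tx":0,"ty":0,"tz":-10,"roll":0}]' 5 75; python3 -m handwheel '[{"tx":0,"ty":0,"tz":-20,"roll":0},{"tx":0,"ty":0,"tz":-20,"roll":0},{"tx":0,"ty":0,"tz":-20,"roll":0},{"tx":0,"ty":0,"tz":-20,"roll":0},{"tx":0,"ty":0,"tz":-20,"roll":0},{"tx":0,"ty":0,"tz":-20,"roll":0},{"tx":0,"ty":0,"tz":-20,"roll":0},{"tx":0,"ty":0,"tz":-20,"roll":0},{"tx":0,"ty":0,"tz":-20,"roll":0},{"tx":0,"ty":0,"tz":-10,"roll":0},{"tx":0,"ty":0,"tz":0,"roll":0},{"tx":0,"ty":0,"tz":0,"roll":0}]'; python3 - <<'E'
from h import *
im,d,K,E=snap('wrist')
a=im[:,:,::-1]; im2,d2,K2,E2=snap('scene'); b=im2[:,:,::-1]
cv2.imwrite('pics/m6.png',np.hstack([a[100:384,120:400],b[20:304,200:480]]))
E
```

```text
t: 7.27
tool_pos: [0.4678, -0.0557, 0.0276]
tool_rot: [-3.139, -0.109, 0.004]
contact_force: [1.0, -0.1, -2.0]
opening: 0.0086
grip_force: 73.2
t: 8.27
tool_pos: [0.4689, -0.0561, 0.2184]
tool_rot: [3.14, 0.11, 0.001]
contact_force: [-0.7, 0.6, -2.7]
opening: 0.0087
grip_force: 73.2
```

View pics/m6.png

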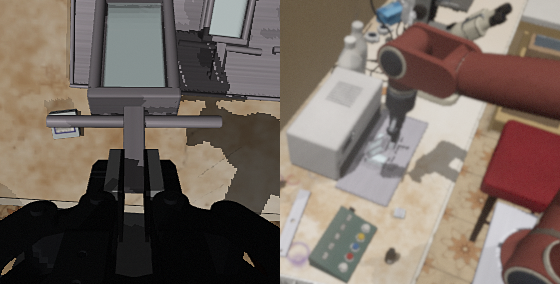

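It's held and lifted, still almost horizontal (arms at row ~122 of the crop). Easing the grip step by step.

```bash
python3 -m handwheel '[{"tx":0,"ty":0,"tz":0,"roll":0},{"tx":0,"ty":0,"tz":0,"roll":0},{"tx":0,"ty":0,"tz":0,"roll":0},{"tx":0,"ty":0,"tz":0,"roll":0},{"tx":0,"ty":0,"tz":0,"roll":0},{"tx":0,"ty":0,"tz":0,"roll":0}]' 12.5; python3 -m handwheel '[{"tx":0,"ty":0,"tz":0,"roll":0},{"tx":0,"ty":0,"tz":0,"roll":0},{"tx":0,"ty":0,"tz":0,"roll":0},{"tx":0,"ty":0,"tz":0,"roll":0},{"tx":0,"ty":0,"tz":0,"roll":0},{"tx":0,"ty":0,"tz":0,"roll":0}]' 14; python3 -m handwheel '[{"tx":0,"ty":0,"tz":0,"roll":0},{"tx":0,"ty":0,"tz":0,"roll":0},{"tx":0,"ty":0,"tz":0,"roll":0},{"tx":0,"ty":0,"tz":0,"roll":0},{"tx":0,"ty":0,"tz":0,"roll":0},{"tx":0,"ty":0,"tz":0,"roll":0},{"tx":0,"ty":0,"tz":0,"roll":0},{"tx":0,"ty":0,"tz":0,"roll":0}]' 14.8;  python3 -m handwheel '[{"tx":0,"ty":0,"tz":0,"roll":0},{"tx":0,"ty":0,"tz":0,"roll":0},{"tx":0,"ty":0,"tz":0,"roll":0},{"tx":0,"ty":0,"tz":0,"roll":0},{"tx":0,"ty":0,"tz":0,"roll":0},{"tx":0,"ty":0,"tz":0,"roll":0},{"tx":0,"ty":0,"tz":0,"roll":0},{"tx":0,"ty":0,"tz":0,"roll":0}]' 15.2
cat >> h.py <<'E'
def hang(f=None):
    "held carrier in tool frame: points below the fingers (tool z>0), arms and frame"
    im,d,K,E=snap('wrist',f);p=optics.camera_params('wrist');T=np.array(p['tool_from_camera'])
    Q=cloud(d,K,T); q=Q[(abs(Q[...,1])<.05)&(Q[...,2]>.004)&(Q[...,2]<.125)&(abs(Q[...,0])<.125)]*1000
    wide=q[(abs(q[:,1])>23)]
    print('n',len(q),'arm pts',len(wide),'range',wide.min(0).round(1) if len(wide) else '',wide.max(0).round(1) if len(wide) else '')
    if len(wide)>10:
        k=np.polyfit(wide[:,1],wide[:,0],1);k2=np.polyfit(wide[:,1],wide[:,2],1);print('arm: x=%.1f slope(x/y) %.3f  z=%.1f slope %.3f'%(k[1],k[0],k2[1],k2[0]))
    for z in range(5,125,12):
        s=q[(abs(q[:,2]-z)<6)&(abs(q[:,1])<22)]
        if len(s)>5: print(' z',z,'n',len(s),'x max %.1f med %.1f'%(s[:,0].max(),np.median(s[:,0])),'y %.1f..%.1f'%(s[:,1].min(),s[:,1].max()))
E
python3 -c "
from h import *
hang('h1.png')"
```

```text
t: 8.87
tool_pos: [0.4692, -0.0561, 0.2183]
tool_rot: [3.14, 0.11, 0.001]
contact_force: [-0.6, 0.8, -2.0]
opening: 0.0125
grip_force: 31.4
t: 9.37
tool_pos: [0.4691, -0.0561, 0.2184]
tool_rot: [3.14, 0.11, 0.0]
contact_force: [0.5, -0.3, -1.9]
opening: 0.014
grip_force: 17.9
t: 10.03
tool_pos: [0.469, -0.0561, 0.2183]
tool_rot: [-3.14, -0.11, 0.0]
contact_force: [1.5, -0.5, -1.8]
opening: 0.0146
grip_force: 10.7
t: 10.7
tool_pos: [0.469, -0.0561, 0.2183]
tool_rot: [-3.14, -0.11, -0.0]
contact_force: [0.5, -0.4, -1.4]
opening: 0.015
grip_force: 7.1
n 7311 arm pts 863 range [  1.  -41.9  13.4] [ 8.3 41.6 20.4]
arm: x=5.4 slope(x/y) -0.017  z=16.1 slope -0.000
 z 5 n 156 x max 8.0 med 7.0 y -4.9..4.8
 z 17 n 1646 x max 18.5 med 7.9 y -22.0..22.0
 z 29 n 1711 x max 20.4 med 11.4 y -21.9..22.0
 z 41 n 645 x max 21.8 med 16.6 y -21.8..21.8
 z 53 n 597 x max 23.5 med 18.1 y -21.7..21.9
 z 65 n 503 x max 24.7 med 19.7 y -21.8..21.7
 z 77 n 464 x max 26.2 med 21.1 y -21.6..21.7
 z 89 n 682 x max 27.6 med 24.3 y -21.4..21.7
```

```bash
python3 -m handwheel '[{"tx":0,"ty":0,"tz":0,"roll":0},{"tx":0,"ty":0,"tz":0,"roll":0},{"tx":0,"ty":0,"tz":0,"roll":0},{"tx":0,"ty":0,"tz":0,"roll":0},{"tx":0,"ty":0,"tz":0,"roll":0},{"tx":0,"ty":0,"tz":0,"roll":0},{"tx":0,"ty":0,"tz":0,"roll":0},{"tx":0,"ty":0,"tz":0,"roll":0}]' 15.5
python3 -c "
from h import *
hang('h2.png')"
```

```text
t: 11.42
tool_pos: [0.469, -0.0561, 0.2183]
tool_rot: [-3.14, -0.11, 0.0]
contact_force: [-0.3, -0.3, -2.0]
opening: 0.0158
grip_force: 4.4
n 6753 arm pts 861 range [ -1.2 -42.1  14. ] [ 6.6 41.5 21.3]
arm: x=3.5 slope(x/y) -0.016  z=16.4 slope -0.001
 z 5 n 150 x max 6.7 med 5.9 y -4.9..4.8
 z 17 n 996 x max 16.3 med 5.2 y -22.0..22.0
 z 29 n 2156 x max 17.2 med 10.4 y -21.9..21.9
 z 41 n 499 x max 18.2 med 13.3 y -21.8..21.8
 z 53 n 517 x max 18.7 med 13.9 y -21.6..21.6
 z 65 n 454 x max 19.6 med 14.8 y -21.7..21.9
 z 77 n 402 x max 20.5 med 15.5 y -21.4..21.6
 z 89 n 674 x max 21.3 med 17.9 y -22.0..22.0
```

Tilt is down to 0.07 rad, and the arms are within 0.016 rad of the tool's y. Re-gripping, raising and carrying to above bay 1.

```bash
python3 -m handwheel '[{"tx":0,"ty":0,"tz":0,"roll":0},{"tx":0,"ty":0,"tz":0,"roll":0},{"tx":0,"ty":0,"tz":0,"roll":0},{"tx":0,"ty":0,"tz":0,"roll":0},{"tx":0,"ty":0,"tz":-10,"roll":0},{"tx":0,"ty":0,"tz":-20,"roll":0},{"tx":0,"ty":0,"tz":-25,"roll":0},{"tx":0,"ty":0,"tz":-20,"roll":0},{"tx":0,"ty":0,"tz":-10,"roll":0}]' 5 75; python3 -m handwheel '[{"tx":-2,"ty":-10,"tz":0,"roll":0},{"tx":-2,"ty":-20,"tz":0,"roll":0},{"tx":-2,"ty":-35,"tz":0,"roll":0},{"tx":-2,"ty":-35,"tz":0,"roll":0},{"tx":-2,"ty":-35,"tz":0,"roll":0},{"tx":-2,"ty":-35,"tz":0,"roll":0},{"tx":-2,"ty":-35,"tz":0,"roll":0},{"tx":-2,"ty":-35,"tz":0,"roll":0},{"tx":-2,"ty":-35,"tz":0,"roll":0},{"tx":-2,"ty":-35,"tz":0,"roll":0},{"tx":-2,"ty":-35,"tz":0,"roll":0},{"tx":-2,"ty":-35,"tz":0,"roll":0}]';  python3 -m handwheel '[{"tx":-2,"ty":-25,"tz":0,"roll":0},{"tx":0,"ty":-20,"tz":0,"roll":0},{"tx":0,"ty":0,"tz":0,"roll":-0.06},{"tx":0,"ty":0,"tz":0,"roll":-0.06},{"tx":0,"ty":0,"tz":0,"roll":-0.053},{"tx":0,"ty":0,"tz":0,"roll":0},{"tx":0,"ty":0,"tz":0,"roll":0},{"tx":0,"ty":0,"tz":0,"roll":0}]'
python3 -c "
from h import *
hang('h3.png')
go(.4134,.366,.1165,.243)"
```

```text
t: 12.22
tool_pos: [0.4701, -0.0564, 0.3076]
tool_rot: [3.138, 0.11, 0.008]
contact_force: [-0.1, -0.4, -1.5]
opening: 0.0085
grip_force: 73.3
t: 13.22
tool_pos: [0.4167, 0.3232, 0.3016]
tool_rot: [3.139, 0.111, -0.004]
contact_force: [0.1, -0.4, -0.8]
opening: 0.0084
grip_force: 73.3
t: 13.88
tool_pos: [0.4129, 0.366, 0.3024]
tool_rot: [3.118, 0.379, -0.002]
contact_force: [-0.2, 0.5, -1.3]
opening: 0.0083
grip_force: 73.3
n 6981 arm pts 849 range [ -0.5 -41.8  14.1] [ 7.9 41.9 20.7]
arm: x=4.3 slope(x/y) -0.024  z=16.6 slope 0.002
 z 5 n 141 x max 7.3 med 6.3 y -4.7..4.7
 z 17 n 1058 x max 17.3 med 5.7 y -22.0..21.9
 z 29 n 2212 x max 18.7 med 11.3 y -21.8..21.8
 z 41 n 538 x max 19.9 med 14.6 y -21.9..21.8
 z 53 n 552 x max 20.8 med 15.5 y -21.8..21.9
 z 65 n 464 x max 21.8 med 16.6 y -21.8..21.7
 z 77 n 430 x max 22.7 med 17.7 y -21.7..21.8
 z 89 n 687 x max 23.9 med 20.4 y -21.8..21.8
t 13.9 pos [0.4131 0.3659 0.3027] yaw 0.242 need [  0.5  -0.  186.2] roll -0.001 F [-0.4 -0.5 -1.6] op 0.0084 grip 73.3
```

```bash
python3 -m handwheel '[{"tx":-0.8,"ty":0,"tz":10,"roll":0},{"tx":0,"ty":0,"tz":20,"roll":0},{"tx":0,"ty":0,"tz":20,"roll":0},{"tx":0,"ty":0,"tz":20,"roll":0},{"tx":0,"ty":0,"tz":20,"roll":0},{"tx":0,"ty":0,"tz":20,"roll":0},{"tx":0,"ty":0,"tz":20,"roll":0},{"tx":0,"ty":0,"tz":20,"roll":0},{"tx":0,"ty":0,"tz":15,"roll":0},{"tx":0,"ty":0,"tz":10,"roll":0},{"tx":0,"ty":0,"tz":5,"roll":0},{"tx":0,"ty":0,"tz":0,"roll":0}]';python3 -c "
from h import *
go(.4134,.366,.1165,.243)"
```

```text
t: 14.93
tool_pos: [0.4119, 0.3653, 0.1218]
tool_rot: [3.117, 0.38, -0.003]
contact_force: [-0.3, 0.6, -2.3]
opening: 0.0084
grip_force: 73.3
t 14.9 pos [0.4119 0.3653 0.1218] yaw 0.242 need [ 1.6 -0.4  5.3] roll -0.001 F [-0.3  0.6 -2.3] op 0.0084 grip 73.3
```

Lowering the last millimetres until contact.

```bash
python3 -m handwheel '[{"tx":0,"ty":0,"tz":2,"roll":0},{"tx":0,"ty":0,"tz":2,"roll":0},{"tx":0,"ty":0,"tz":1,"roll":0},{"tx":0,"ty":0,"tz":0,"roll":0},{"tx":0,"ty":0,"tz":0,"roll":0}]';python3 -m handwheel '[{"tx":0,"ty":0,"tz":1,"roll":0},{"tx":0,"ty":0,"tz":0,"roll":0},{"tx":0,"ty":0,"tz":0,"roll":0}]'
```

```text
t: 15.35
tool_pos: [0.4129, 0.366, 0.1189]
tool_rot: [-3.118, -0.38, -0.001]
contact_force: [-0.4, -0.3, -0.4]
opening: 0.0085
grip_force: 73.4
t: 15.6
tool_pos: [0.4127, 0.3659, 0.1174]
tool_rot: [-3.118, -0.38, -0.0]
contact_force: [0.2, -0.6, -1.6]
opening: 0.0086
grip_force: 73.4
```

```bash
python3 -m handwheel '[{"tx":0,"ty":0,"tz":1,"roll":0},{"tx":0,"ty":0,"tz":0.7,"roll":0},{"tx":0,"ty":0,"tz":0,"roll":0},{"tx":0,"ty":0,"tz":0,"roll":0}]';python3 -c "
from h import *
hang('h4.png');go(.4127,.366,.1155,.243)"
```

```text
t: 15.93
tool_pos: [0.4132, 0.3661, 0.1166]
tool_rot: [-3.118, -0.38, -0.002]
contact_force: [-0.3, -1.5, 3.8]
opening: 0.0084
grip_force: 73.9
n 37163 arm pts 20526 range [-99.9 -50.   14. ] [125.   50.  118.2]
arm: x=55.5 slope(x/y) 0.072  z=47.9 slope 0.017
 z 5 n 134 x max 7.1 med 6.1 y -4.7..4.7
 z 17 n 2670 x max 88.0 med 76.7 y -22.0..22.0
 z 29 n 3019 x max 88.0 med 13.7 y -21.9..22.0
 z 41 n 957 x max 30.4 med 17.8 y -21.9..22.0
 z 53 n 864 x max 30.3 med 17.8 y -22.0..21.9
 z 65 n 514 x max 30.2 med 29.3 y -22.0..21.8
 z 77 n 289 x max 30.1 med 29.5 y -21.7..21.7
 z 89 n 279 x max 30.0 med 29.5 y -22.0..22.0
 z 101 n 201 x max 30.1 med 29.4 y -21.7..21.9
 z 113 n 7105 x max 125.0 med 64.1 y -22.0..22.0
t 16.0 pos [0.4132 0.3661 0.1166] yaw 0.243 need [-0.5  0.   1.1] roll -0.000 F [-0.6 -1.5  3.8] op 0.0084 grip 74.0
```

Contact force is rising, so the arms are on the rims. Easing the grip, opening and backing off upward, with a picture.

```bash
python3 -m handwheel '[{"tx":0,"ty":0,"tz":0,"roll":0},{"tx":0,"ty":0,"tz":0,"roll":0},{"tx":0,"ty":0,"tz":0,"roll":0},{"tx":0,"ty":0,"tz":0,"roll":0},{"tx":0,"ty":0,"tz":0,"roll":0}]' 15.4;python3 -m handwheel '[{"tx":0,"ty":0,"tz":0,"roll":0},{"tx":0,"ty":0,"tz":0,"roll":0},{"tx":0,"ty":0,"tz":0,"roll":0},{"tx":0,"ty":0,"tz":0,"roll":0},{"tx":0,"ty":0,"tz":0,"roll":0},{"tx":0,"ty":0,"tz":0,"roll":0}]' 35;python3 -m handwheel '[{"tx":0,"ty":0,"tz":-10,"roll":0},{"tx":0,"ty":0,"tz":-20,"roll":0},{"tx":0,"ty":0,"tz":-30,"roll":0},{"tx":0,"ty":0,"tz":-30,"roll":0},{"tx":0,"ty":0,"tz":-30,"roll":0},{"tx":0,"ty":0,"tz":-30,"roll":0},{"tx":0,"ty":0,"tz":-20,"roll":0},{"tx":0,"ty":0,"tz":0,"roll":0},{"tx":0,"ty":0,"tz":0,"roll":0}]'
python3 - <<'E'
from h import *
im,d,K,E=snap('wrist','h5.png')
P=cloud(d,K,E);c=np.array([.4923,.3843]);ax=np.array([np.cos(.227),np.sin(.227)]);ay=np.array([-ax[1],ax[0]])
r=P[...,:2]-c;lx=r@ax*1000;ly=r@ay*1000;z=P[...,2]*1000
m=(abs(lx)<104)&(abs(ly)>37)&(abs(ly)<46)&(z>90)&(z<112)
for s in(-1,1):
    q=m&(ly*s>0);print('arm side',s,'n',q.sum(),'x %.1f'%np.median(lx[q]),'z %.1f'%np.percentile(z[q],90))
q=(abs(lx+76)<20)&(abs(ly)<12)&(z>115)&(z<140);print('head',lx[q].mean(),ly[q].mean(),z[q].max(),q.sum())
E
```

```text
t: 16.4
tool_pos: [0.4128, 0.366, 0.1158]
tool_rot: [-3.118, -0.38, -0.001]
contact_force: [0.8, 0.5, 4.1]
opening: 0.0154
grip_force: 5.5
t: 16.9
tool_pos: [0.4126, 0.3657, 0.1154]
tool_rot: [3.118, 0.38, -0.001]
contact_force: [0.1, -0.2, -0.4]
opening: 0.035
grip_force: 0.0
t: 17.65
tool_pos: [0.4133, 0.3663, 0.288]
tool_rot: [-3.117, -0.38, -0.006]
contact_force: [-0.2, -0.5, -0.2]
opening: 0.035
grip_force: 0.0
arm side -1 n 28 x -77.9 z 101.6
arm side 1 n 29 x -77.2 z 101.7
head -76.68652107952066 0.19867714312370255 134.02779851565398 169
```

Carrier 1 hangs level: arm tops at z 101.6, x −77.5 mm in the tote frame. On to carrier B, with a fresh measurement.

```bash
python3 -m handwheel '[{"tx":-4,"ty":36,"tz":0,"roll":0},{"tx":-4,"ty":36,"tz":0,"roll":0},{"tx":-4,"ty":36,"tz":0,"roll":0},{"tx":-4,"ty":36,"tz":0,"roll":0},{"tx":-4,"ty":36,"tz":0,"roll":0},{"tx":-4,"ty":36,"tz":0,"roll":0},{"tx":-4,"ty":36,"tz":0,"roll":0},{"tx":-4,"ty":36,"tz":0,"roll":0},{"tx":-4,"ty":36,"tz":0,"roll":0},{"tx":-4,"ty":36,"tz":0,"roll":0},{"tx":-4,"ty":36,"tz":0,"roll":0},{"tx":-4,"ty":36,"tz":0,"roll":0}]' 40; python3 -m handwheel '[{"tx":-4,"ty":36,"tz":0,"roll":0},{"tx":-4,"ty":36,"tz":0,"roll":0},{"tx":0,"ty":0,"tz":30,"roll":0.095},{"tx":0,"ty":0,"tz":30,"roll":0.095},{"tx":0,"ty":0,"tz":30,"roll":0.095},{"tx":0,"ty":0,"tz":30,"roll":0},{"tx":0,"ty":0,"tz":0,"roll":0},{"tx":0,"ty":0,"tz":0,"roll":0},{"tx":0,"ty":0,"tz":0,"roll":0}]'
python3 - <<'E'
from h import *
im,d,K,E=snap('wrist','w7.png')
try: carriers(d,K,E)
except Exception as e: print(e)
go(.4732,-.1379,.0085,-.042)
E
```

```text
t: 18.7
tool_pos: [0.4688, -0.0666, 0.2832]
tool_rot: [-3.117, -0.38, 0.005]
contact_force: [1.3, 0.7, -0.3]
opening: 0.0398
grip_force: 0.0
t: 19.45
tool_pos: [0.4797, -0.1369, 0.1663]
tool_rot: [3.141, -0.066, 0.0]
contact_force: [0.4, 0.1, 1.1]
opening: 0.0398
grip_force: 0.0
c0 [ 0.5463 -0.2336] yaw 3.182 wh [72.  44.5] armx 0.0416 slope -0.002 y -0.0419..0.0424 neck y -0.0001 end 0.0757 n421 head [ 0.4764 -0.2357]
c0 [ 0.5431 -0.1419] yaw 3.1 wh [44.1 72.2] armx 0.0413 slope -0.004 y -0.0415..0.0414 neck y -0.0001 end 0.0757 n380 head [ 0.4732 -0.1389]
t 19.5 pos [ 0.4804 -0.1372  0.1675] yaw -0.042 need [ -7.6   0.9 159. ] roll 0.000 F [0.5 0.2 0.6] op 0.0400 grip 0.0
```

```bash
python3 -m handwheel '[{"tx":-3,"ty":0.8,"tz":30,"roll":0},{"tx":-3.3,"ty":0.8,"tz":30,"roll":0},{"tx":0,"ty":0,"tz":30,"roll":0},{"tx":0,"ty":0,"tz":25,"roll":0},{"tx":0,"ty":0,"tz":15,"roll":0},{"tx":0,"ty":0,"tz":12,"roll":0},{"tx":0,"ty":0,"tz":0,"roll":0},{"tx":0,"ty":0,"tz":0,"roll":0},{"tx":0,"ty":0,"tz":0,"roll":0}]' 40; python3 -c "
from h import *
go(.4732,-.1387,.0085,-.042)"
```

```text
t: 20.25
tool_pos: [0.4748, -0.1389, 0.0257]
tool_rot: [3.139, -0.066, 0.005]
contact_force: [0.4, -0.4, 0.3]
opening: 0.04
grip_force: 0.0
t 20.2 pos [ 0.4748 -0.1389  0.0257] yaw -0.042 need [-1.7 -0.2 17.2] roll -0.000 F [ 0.4 -0.4  0.3] op 0.0400 grip 0.0
```

Down, grip, lift and ease to 15.2 in one go, using the same values as before.

```bash
python3 -m handwheel '[{"tx":-1,"ty":0,"tz":8,"roll":0},{"tx":0,"ty":0,"tz":6,"roll":0},{"tx":0,"ty":0,"tz":2.5,"roll":0},{"tx":0,"ty":0,"tz":0,"roll":0},{"tx":0,"ty":0,"tz":0,"roll":0}]' 40; python3 -m handwheel '[{"tx":0,"ty":0,"tz":0,"roll":0},{"tx":0,"ty":0,"tz":0,"roll":0},{"tx":0,"ty":0,"tz":0,"roll":0},{"tx":0,"ty":0,"tz":0,"roll":0},{"tx":0,"ty":0,"tz":0,"roll":0},{"tx":0,"ty":0,"tz":0,"roll":0},{"tx":0,"ty":0,"tz":0,"roll":0},{"tx":0,"ty":0,"tz":-5,"roll":0},{"tx":0,"ty":0,"tz":-10,"roll":0},{"tx":0,"ty":0,"tz":-20,"roll":0},{"tx":0,"ty":0,"tz":-20,"roll":0},{"tx":0,"ty":0,"tz":-20,"roll":0}]' 5 75; python3 -m handwheel '[{"tx":0,"ty":0,"tz":-25,"roll":0},{"tx":0,"ty":0,"tz":-25,"roll":0},{"tx":0,"ty":0,"tz":-25,"roll":0},{"tx":0,"ty":0,"tz":-25,"roll":0},{"tx":0,"ty":0,"tz":-20,"roll":0},{"tx":0,"ty":0,"tz":-15,"roll":0},{"tx":0,"ty":0,"tz":0,"roll":0},{"tx":0,"ty":0,"tz":0,"roll":0}]'
```

```text
t: 20.67
tool_pos: [0.4719, -0.138, 0.0068]
tool_rot: [-3.141, 0.066, 0.001]
contact_force: [0.1, -0.0, 0.0]
opening: 0.0399
grip_force: 0.0
t: 21.67
tool_pos: [0.4715, -0.1378, 0.0829]
tool_rot: [-3.14, 0.066, 0.002]
contact_force: [0.3, -0.0, -2.6]
opening: 0.0084
grip_force: 73.2
t: 22.33
tool_pos: [0.4723, -0.1382, 0.2179]
tool_rot: [3.14, -0.066, 0.002]
contact_force: [-0.1, 0.2, -3.1]
opening: 0.0088
grip_force: 73.2
```

```bash
python3 -m handwheel '[{"tx":0,"ty":0,"tz":0,"roll":0},{"tx":0,"ty":0,"tz":0,"roll":0},{"tx":0,"ty":0,"tz":0,"roll":0},{"tx":0,"ty":0,"tz":0,"roll":0},{"tx":0,"ty":0,"tz":0,"roll":0},{"tx":0,"ty":0,"tz":0,"roll":0}]' 12.5; python3 -m handwheel '[{"tx":0,"ty":0,"tz":0,"roll":0},{"tx":0,"ty":0,"tz":0,"roll":0},{"tx":0,"ty":0,"tz":0,"roll":0},{"tx":0,"ty":0,"tz":0,"roll":0},{"tx":0,"ty":0,"tz":0,"roll":0},{"tx":0,"ty":0,"tz":0,"roll":0}]' 14; python3 -m handwheel '[{"tx":0,"ty":0,"tz":0,"roll":0},{"tx":0,"ty":0,"tz":0,"roll":0},{"tx":0,"ty":0,"tz":0,"roll":0},{"tx":0,"ty":0,"tz":0,"roll":0},{"tx":0,"ty":0,"tz":0,"roll":0},{"tx":0,"ty":0,"tz":0,"roll":0},{"tx":0,"ty":0,"tz":0,"roll":0},{"tx":0,"ty":0,"tz":0,"roll":0}]' 14.8;  python3 -m handwheel '[{"tx":0,"ty":0,"tz":0,"roll":0},{"tx":0,"ty":0,"tz":0,"roll":0},{"tx":0,"ty":0,"tz":0,"roll":0},{"tx":0,"ty":0,"tz":0,"roll":0},{"tx":0,"ty":0,"tz":0,"roll":0},{"tx":0,"ty":0,"tz":0,"roll":0},{"tx":0,"ty":0,"tz":0,"roll":0},{"tx":0,"ty":0,"tz":0,"roll":0}]' 15.2
python3 -c "
from h import *
hang('h6.png')"
```

```text
t: 22.83
tool_pos: [0.4722, -0.1381, 0.2168]
tool_rot: [-3.141, 0.066, 0.0]
contact_force: [-0.0, 0.3, -1.8]
opening: 0.0126
grip_force: 31.6
t: 23.33
tool_pos: [0.4722, -0.1382, 0.2172]
tool_rot: [3.141, -0.066, 0.0]
contact_force: [-0.4, 0.2, -1.6]
opening: 0.014
grip_force: 18.0
t: 24.0
tool_pos: [0.4721, -0.1381, 0.2171]
tool_rot: [-3.141, 0.066, 0.0]
contact_force: [-0.0, 0.1, -1.1]
opening: 0.0147
grip_force: 10.7
t: 24.67
tool_pos: [0.4722, -0.1381, 0.2171]
tool_rot: [3.141, -0.066, 0.0]
contact_force: [-0.2, 0.4, -2.5]
opening: 0.0148
grip_force: 7.1
n 7412 arm pts 868 range [  0.6 -42.1  12.3] [ 9.2 41.5 19.3]
arm: x=5.4 slope(x/y) -0.037  z=14.9 slope 0.007
 z 5 n 160 x max 8.1 med 7.1 y -5.0..4.7
 z 17 n 2659 x max 19.4 med 9.5 y -22.0..21.9
 z 29 n 730 x max 21.1 med 17.1 y -21.9..21.8
 z 41 n 703 x max 22.6 med 16.9 y -21.8..21.7
 z 53 n 585 x max 24.2 med 18.6 y -21.9..21.7
 z 65 n 524 x max 26.0 med 20.2 y -21.8..21.5
 z 77 n 471 x max 27.6 med 21.8 y -21.8..21.6
 z 89 n 645 x max 28.6 med 25.0 y -21.7..21.5
```

```bash
python3 -m handwheel '[{"tx":0,"ty":0,"tz":0,"roll":0},{"tx":0,"ty":0,"tz":0,"roll":0},{"tx":0,"ty":0,"tz":0,"roll":0},{"tx":0,"ty":0,"tz":0,"roll":0},{"tx":0,"ty":0,"tz":0,"roll":0},{"tx":0,"ty":0,"tz":0,"roll":0},{"tx":0,"ty":0,"tz":0,"roll":0},{"tx":0,"ty":0,"tz":0,"roll":0},{"tx":0,"ty":0,"tz":0,"roll":0},{"tx":0,"ty":0,"tz":0,"roll":0}]' 15.55
python3 -m handwheel '[{"tx":0,"ty":0,"tz":0,"roll":0},{"tx":0,"ty":0,"tz":0,"roll":0},{"tx":0,"ty":0,"tz":0,"roll":0},{"tx":0,"ty":0,"tz":0,"roll":0},{"tx":0,"ty":0,"tz":-10,"roll":0},{"tx":0,"ty":0,"tz":-20,"roll":0},{"tx":0,"ty":0,"tz":-25,"roll":0},{"tx":0,"ty":0,"tz":-20,"roll":0},{"tx":0,"ty":0,"tz":-10,"roll":0}]' 5 75
python3 -c "
from h import *
hang('h7.png');go(.5604,.400,.1175,.25)"
```

```text
t: 25.55
tool_pos: [0.4721, -0.1381, 0.2171]
tool_rot: [3.141, -0.066, -0.0]
contact_force: [-0.1, -0.6, -1.6]
opening: 0.0156
grip_force: 3.9
t: 26.3
tool_pos: [0.4732, -0.1386, 0.3064]
tool_rot: [3.139, -0.066, 0.008]
contact_force: [0.5, -0.5, -1.5]
opening: 0.0085
grip_force: 73.2
n 6744 arm pts 857 range [ -7.2 -42.3  12.7] [ 8.3 41.4 25.9]
arm: x=3.3 slope(x/y) -0.062  z=15.6 slope 0.008
 z 5 n 137 x max 6.8 med 5.8 y -5.1..4.3
 z 17 n 1578 x max 16.9 med 6.3 y -22.0..22.0
 z 29 n 1549 x max 18.2 med 9.8 y -21.9..21.8
 z 41 n 537 x max 18.8 med 13.3 y -21.5..21.7
 z 53 n 517 x max 19.7 med 13.9 y -21.5..21.5
 z 65 n 451 x max 20.4 med 14.8 y -21.7..21.7
 z 77 n 401 x max 21.2 med 15.5 y -21.6..21.7
 z 89 n 652 x max 21.8 med 17.8 y -21.7..21.9
t 26.4 pos [ 0.4736 -0.1388  0.3075] yaw -0.042 need [  62.7 -542.5  188.9] roll -0.292 F [ 0.3 -0.9 -0.4] op 0.0083 grip 73.2
```

```bash
python3 -m handwheel '[{"tx":3.8,"ty":-10,"tz":0,"roll":0},{"tx":3.8,"ty":-20,"tz":0,"roll":0},{"tx":3.8,"ty":-35,"tz":0,"roll":0},{"tx":3.8,"ty":-35,"tz":0,"roll":0},{"tx":3.8,"ty":-35,"tz":0,"roll":0},{"tx":3.8,"ty":-35,"tz":0,"roll":0},{"tx":3.8,"ty":-35,"tz":0,"roll":0},{"tx":3.8,"ty":-35,"tz":0,"roll":0},{"tx":3.8,"ty":-35,"tz":0,"roll":0},{"tx":3.8,"ty":-35,"tz":0,"roll":0},{"tx":3.8,"ty":-35,"tz":0,"roll":0},{"tx":3.8,"ty":-35,"tz":0,"roll":0}]';  python3 -m handwheel '[{"tx":3.8,"ty":-35,"tz":0,"roll":0},{"tx":3.8,"ty":-35,"tz":0,"roll":0},{"tx":3.8,"ty":-35,"tz":0,"roll":0},{"tx":3.8,"ty":-35,"tz":0,"roll":0},{"tx":3.8,"ty":-22,"tz":0,"roll":0},{"tx":0,"ty":0,"tz":0,"roll":-0.07},{"tx":0,"ty":0,"tz":0,"roll":-0.1},{"tx":0,"ty":0,"tz":0,"roll":-0.1},{"tx":0,"ty":0,"tz":0,"roll":-0.061},{"tx":0,"ty":0,"tz":0,"roll":0},{"tx":0,"ty":0,"tz":0,"roll":0},{"tx":0,"ty":0,"tz":0,"roll":0}]'
python3 -c "
from h import *
hang('h8.png')
go(.5616,.400,.1165,.289)"
```

```text
t: 27.35
tool_pos: [0.5325, 0.2421, 0.2995]
tool_rot: [3.14, -0.065, -0.006]
contact_force: [0.3, -0.1, -2.1]
opening: 0.0086
grip_force: 73.3
t: 28.35
tool_pos: [0.5589, 0.4008, 0.3006]
tool_rot: [3.109, 0.45, -0.003]
contact_force: [1.1, 0.3, -1.3]
opening: 0.0087
grip_force: 73.3
n 6679 arm pts 863 range [ -2.9 -42.   13. ] [ 8.2 41.8 20.2]
arm: x=3.3 slope(x/y) -0.061  z=15.6 slope 0.007
 z 5 n 130 x max 6.5 med 5.6 y -4.1..4.7
 z 17 n 1433 x max 17.2 med 6.0 y -22.0..21.9
 z 29 n 1676 x max 18.1 med 10.0 y -22.0..21.9
 z 41 n 506 x max 18.5 med 13.0 y -21.3..22.0
 z 53 n 522 x max 19.1 med 13.6 y -21.4..21.9
 z 65 n 444 x max 20.2 med 14.3 y -21.2..21.8
 z 77 n 388 x max 20.6 med 15.0 y -21.3..21.9
 z 89 n 650 x max 21.4 med 17.2 y -21.4..22.0
t 28.4 pos [0.5591 0.4008 0.3011] yaw 0.288 need [  2.4   1.4 184.6] roll -0.001 F [ 0.2  0.5 -1.5] op 0.0086 grip 73.3
```

```bash
python3 -m handwheel '[{"tx":2,"ty":1.2,"tz":10,"roll":0},{"tx":0,"ty":0,"tz":20,"roll":0},{"tx":0,"ty":0,"tz":20,"roll":0},{"tx":0,"ty":0,"tz":20,"roll":0},{"tx":0,"ty":0,"tz":20,"roll":0},{"tx":0,"ty":0,"tz":20,"roll":0},{"tx":0,"ty":0,"tz":20,"roll":0},{"tx":0,"ty":0,"tz":20,"roll":0},{"tx":0,"ty":0,"tz":15,"roll":0},{"tx":0,"ty":0,"tz":10,"roll":0},{"tx":0,"ty":0,"tz":4,"roll":0},{"tx":0,"ty":0,"tz":0,"roll":0}]';python3 -m handwheel '[{"tx":0,"ty":0,"tz":2,"roll":0},{"tx":0,"ty":0,"tz":0,"roll":0},{"tx":0,"ty":0,"tz":0,"roll":0}]'; python3 -m handwheel '[{"tx":0,"ty":0,"tz":1,"roll":0},{"tx":0,"ty":0,"tz":0,"roll":0},{"tx":0,"ty":0,"tz":0,"roll":0}]';python3 -c "
from h import *
go(.5616,.400,.1155,.289)"
```

```text
t: 29.4
tool_pos: [0.5614, 0.3997, 0.1218]
tool_rot: [3.108, 0.452, -0.003]
contact_force: [-0.4, 0.5, -1.1]
opening: 0.0085
grip_force: 73.4
t: 29.65
tool_pos: [0.5625, 0.4005, 0.1226]
tool_rot: [-3.108, -0.452, -0.003]
contact_force: [-0.7, 0.5, -1.5]
opening: 0.0084
grip_force: 73.4
t: 29.9
tool_pos: [0.5619, 0.4002, 0.1205]
tool_rot: [-3.109, -0.452, -0.001]
contact_force: [0.8, 0.5, -1.4]
opening: 0.0086
grip_force: 73.4
t 29.9 pos [0.5619 0.4002 0.1205] yaw 0.289 need [-0.4  0.1  5. ] roll -0.000 F [ 0.8  0.5 -1.4] op 0.0086 grip 73.4
```

```bash
python3 -m handwheel '[{"tx":0,"ty":0,"tz":2,"roll":0},{"tx":0,"ty":0,"tz":1,"roll":0},{"tx":0,"ty":0,"tz":0,"roll":0},{"tx":0,"ty":0,"tz":0,"roll":0}]';python3 -m handwheel '[{"tx":0,"ty":0,"tz":0.8,"roll":0},{"tx":0,"ty":0,"tz":0,"roll":0},{"tx":0,"ty":0,"tz":0,"roll":0}]'; python3 -m handwheel '[{"tx":0,"ty":0,"tz":0.8,"roll":0},{"tx":0,"ty":0,"tz":0,"roll":0},{"tx":0,"ty":0,"tz":0,"roll":0}]'
```

```text
t: 30.23
tool_pos: [0.5616, 0.4, 0.1168]
tool_rot: [3.109, 0.452, -0.001]
contact_force: [-0.1, 0.4, -1.7]
opening: 0.0088
grip_force: 73.4
t: 30.48
tool_pos: [0.5618, 0.4001, 0.1162]
tool_rot: [3.109, 0.452, -0.0]
contact_force: [-0.3, 0.6, -1.5]
opening: 0.009
grip_force: 73.4
t: 30.73
tool_pos: [0.5619, 0.4002, 0.1158]
tool_rot: [-3.109, -0.452, -0.001]
contact_force: [-0.5, 1.8, -0.6]
opening: 0.0085
grip_force: 73.5
```

```bash
python3 -m handwheel '[{"tx":0,"ty":0,"tz":0.8,"roll":0},{"tx":0,"ty":0,"tz":0,"roll":0},{"tx":0,"ty":0,"tz":0,"roll":0}]';python3 -m handwheel '[{"tx":0,"ty":0,"tz":0,"roll":0},{"tx":0,"ty":0,"tz":0,"roll":0},{"tx":0,"ty":0,"tz":0,"roll":0},{"tx":0,"ty":0,"tz":0,"roll":0},{"tx":0,"ty":0,"tz":0,"roll":0}]' 15.4;python3 -m handwheel '[{"tx":0,"ty":0,"tz":0,"roll":0},{"tx":0,"ty":0,"tz":0,"roll":0},{"tx":0,"ty":0,"tz":0,"roll":0},{"tx":0,"ty":0,"tz":0,"roll":0},{"tx":0,"ty":0,"tz":0,"roll":0},{"tx":0,"ty":0,"tz":0,"roll":0}]' 35;python3 -m handwheel '[{"tx":0,"ty":0,"tz":-10,"roll":0},{"tx":0,"ty":0,"tz":-20,"roll":0},{"tx":0,"ty":0,"tz":-30,"roll":0},{"tx":0,"ty":0,"tz":-30,"roll":0},{"tx":0,"ty":0,"tz":-30,"roll":0},{"tx":0,"ty":0,"tz":-30,"roll":0},{"tx":0,"ty":0,"tz":-20,"roll":0},{"tx":0,"ty":0,"tz":0,"roll":0},{"tx":0,"ty":0,"tz":0,"roll":0}]'
cat >> h.py <<'E'
def tote():
    im,d,K,E=snap('wrist','tote%d.png'%(ctrl.get_obs()['t']*10))
    P=cloud(d,K,E);c=np.array([.4923,.3843]);ax=np.array([np.cos(.227),np.sin(.227)]);ay=np.array([-ax[1],ax[0]])
    r=P[...,:2]-c;lx=r@ax*1000;ly=r@ay*1000;z=P[...,2]*1000
    for b in(-76,-29,29,76):
      for s in(-1,1):
        q=(abs(lx-b)<22)&(ly*s>37)&(ly*s<46)&(z>90)&(z<112)
        if q.sum()>3:print(b,'arm side',s,'n',q.sum(),'x %.1f'%np.median(lx[q]),'z %.1f'%np.percentile(z[q],90))
      q=(abs(lx-b)<18)&(abs(ly)<12)&(z>115)&(z<140)
      if q.sum()>3:print(b,'head',lx[q].mean().round(1),ly[q].mean().round(1),z[q].max().round(1),q.sum())
E
python3 -c "
from h import *
tote();go(.482,-.2355,.1645,.044)"
```

```text
t: 30.98
tool_pos: [0.5622, 0.4003, 0.1156]
tool_rot: [-3.108, -0.452, -0.002]
contact_force: [-0.3, 0.2, 3.2]
opening: 0.0084
grip_force: 73.8
t: 31.4
tool_pos: [0.562, 0.4002, 0.115]
tool_rot: [-3.109, -0.452, -0.001]
contact_force: [-0.0, 0.3, 2.8]
opening: 0.0156
grip_force: 5.3
t: 31.9
tool_pos: [0.5617, 0.4, 0.1145]
tool_rot: [3.109, 0.452, -0.0]
contact_force: [0.5, -0.8, 0.4]
opening: 0.0347
grip_force: 0.0
t: 32.65
tool_pos: [0.5625, 0.4005, 0.2878]
tool_rot: [-3.107, -0.452, -0.007]
contact_force: [0.3, 0.4, 0.1]
opening: 0.0351
grip_force: 0.0
-76 arm side -1 n 21 x -76.4 z 101.2
-76 head -75.6 0.2 134.2 177
76 arm side 1 n 52 x 67.4 z 101.3
76 head 67.8 7.1 133.9 133
t 32.7 pos [0.5618 0.4001 0.2851] yaw 0.289 need [-257.6  586.5  120.4] roll 0.245 F [-0.1  0.1 -0.7] op 0.0350 grip 0.0
```

Bay 4's carrier reads offset (head at x 67.8, y 7.1), so I'll look.

```bash
python3 - <<'E'
import cv2,glob,os
f=max(glob.glob('pics/tote*.png'),key=os.path.getmtime);a=cv2.imread(f)
cv2.imwrite('pics/m9.png',cv2.resize(a,None,fx=1.5,fy=1.5)[:,:])
E
```

```text
(no output)
```

View pics/m9.png

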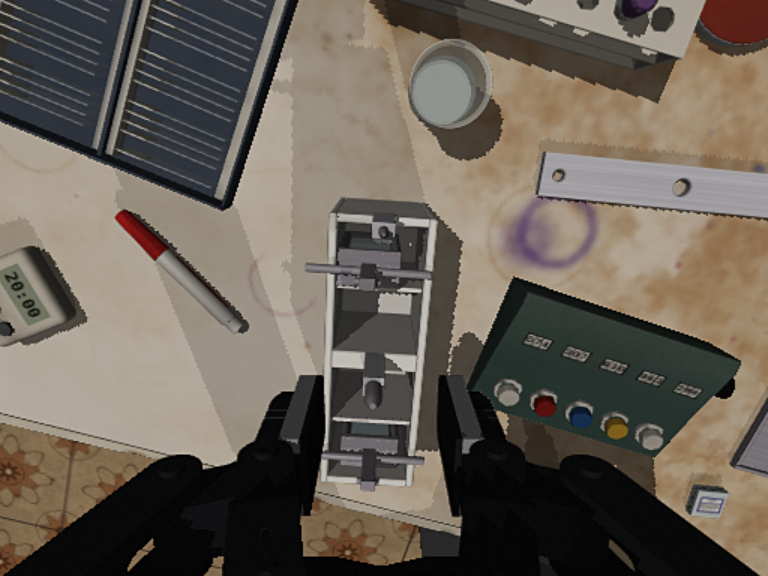

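The bay-4 carrier hangs pushed into a corner: arms run from (307,268) to (430,274) in the picture, and the right tip barely rests on the rim. I'll re-grip it and centre it, measuring again from closer.

```bash
python3 -m handwheel '[{"tx":-2.8,"ty":-7.5,"tz":20,"roll":0.049},{"tx":0,"ty":0,"tz":25,"roll":0},{"tx":0,"ty":0,"tz":25,"roll":0},{"tx":0,"ty":0,"tz":15,"roll":0},{"tx":0,"ty":0,"tz":0,"roll":0},{"tx":0,"ty":0,"tz":0,"roll":0},{"tx":0,"ty":0,"tz":0,"roll":0}]' 40
python3 - <<'E'
from h import *
tote();go(.5570,.4065,.115,.24)
im,d,K,E=snap('wrist');P=optics.camera_params('wrist')
Q=cloud(d,K,np.array(P['tool_from_camera']))*1000
h=ctrl.get_obs()['tool_pos'][2]*1000
z=h-Q[...,2]
m=(z>120)&(z<136)&(abs(Q[...,0])<25)&(abs(Q[...,1])<12);q=Q[m];print('head tool',q.mean(0),q.min(0),q.max(0))
m=(z>96)&(z<104)&(abs(Q[...,0])<14)&(abs(Q[...,1])<60)&((abs(Q[...,1])>25));q=Q[m];print(np.polyfit(q[:,1],q[:,0],1),q.min(0),q.max(0))
E
```

```text
t: 33.28
tool_pos: [0.5575, 0.4067, 0.2008]
tool_rot: [-3.119, -0.376, -0.002]
contact_force: [0.6, 0.1, 1.0]
opening: 0.0398
grip_force: 0.0
-76 arm side -1 n 39 x -76.4 z 101.5
-76 arm side 1 n 46 x -75.9 z 101.5
-76 head -73.7 0.9 121.7 64
76 arm side 1 n 95 x 67.3 z 101.5
76 head 68.1 7.0 133.4 274
t 33.3 pos [0.5579 0.4069 0.2018] yaw 0.240 need [-1.2  0.3 86.7] roll -0.000 F [-0.4  0.3  0. ] op 0.0399 grip 0.0
head tool [-1.31780331 -0.95576733 72.283983  ] [-6.57942721 -8.5551328  68.13928815] [ 1.84599312  6.45112771 81.89462785]
[-0.00779974 -1.80935024] [-13.90599549 -42.65533138  99.01140225] [ 13.59863722  41.99886131 106.12097567]
```

```bash
python3 -m handwheel '[{"tx":-1.3,"ty":-1,"tz":20,"roll":0},{"tx":0,"ty":0,"tz":25,"roll":0},{"tx":0,"ty":0,"tz":20,"roll":0},{"tx":0,"ty":0,"tz":15,"roll":0},{"tx":0,"ty":0,"tz":5,"roll":0},{"tx":0,"ty":0,"tz":0,"roll":0},{"tx":0,"ty":0,"tz":0,"roll":0}]' 40; python3 -m handwheel '[{"tx":0,"ty":0,"tz":0,"roll":0},{"tx":0,"ty":0,"tz":0,"roll":0},{"tx":0,"ty":0,"tz":0,"roll":0},{"tx":0,"ty":0,"tz":0,"roll":0},{"tx":0,"ty":0,"tz":0,"roll":0}]' 15 ;python3 -c "
from h import *
go(.5647,.4014,.1155,.24)"
```

```text
t: 33.97
tool_pos: [0.5562, 0.4075, 0.116]
tool_rot: [-3.118, -0.376, -0.003]
contact_force: [-0.2, 0.0, 0.2]
opening: 0.0401
grip_force: 0.0
t: 34.38
tool_pos: [0.5564, 0.4077, 0.1166]
tool_rot: [-3.118, -0.376, -0.004]
contact_force: [0.9, 0.3, 5.8]
opening: 0.0151
grip_force: 7.9
t 34.4 pos [0.5564 0.4077 0.1166] yaw 0.240 need [6.6 8.1 1.1] roll -0.000 F [0.9 0.3 5.8] op 0.0151 grip 7.9
```

```bash
python3 -m handwheel '[{"tx":0,"ty":0,"tz":0,"roll":0},{"tx":0,"ty":0,"tz":0,"roll":0},{"tx":0,"ty":0,"tz":0,"roll":0},{"tx":0,"ty":0,"tz":0,"roll":0},{"tx":0,"ty":0,"tz":-4,"roll":0},{"tx":0,"ty":0,"tz":-4,"roll":0},{"tx":3,"ty":2.5,"tz":0,"roll":0},{"tx":3,"ty":2.5,"tz":0,"roll":0},{"tx":2,"ty":2.3,"tz":0,"roll":0},{"tx":0,"ty":0,"tz":0,"roll":0},{"tx":0,"ty":0,"tz":0,"roll":0}]' 5 75 ;python3 -c "
from h import *
hang('h10.png');go(.5640,.4024,.1155,.24)"
```

```text
t: 35.3
tool_pos: [0.5649, 0.4015, 0.1221]
tool_rot: [3.119, 0.375, -0.002]
contact_force: [-0.5, 0.3, -2.0]
opening: 0.0081
grip_force: 73.3
n 35093 arm pts 17762 range [-42.6 -50.   14.5] [125.   50.  124.3]
arm: x=50.5 slope(x/y) 0.066  z=87.5 slope -0.110
 z 5 n 464 x max 31.3 med 2.7 y -7.6..7.3
 z 17 n 1243 x max 31.2 med 0.8 y -22.0..22.0
 z 29 n 2871 x max 31.4 med 7.8 y -22.0..21.9
 z 41 n 943 x max 29.5 med 12.5 y -22.0..22.0
 z 53 n 1275 x max 124.2 med 28.8 y -21.9..22.0
 z 65 n 644 x max 124.6 med 28.4 y -22.0..22.0
 z 77 n 490 x max 124.9 med 28.7 y -21.8..22.0
 z 89 n 439 x max 124.7 med 29.0 y -21.8..22.0
 z 101 n 270 x max 118.5 med 29.0 y -21.9..21.8
 z 113 n 226 x max 120.9 med 29.0 y -21.8..21.7
t 35.4 pos [0.5649 0.4017 0.1222] yaw 0.239 need [-0.7 -0.9  6.7] roll -0.001 F [ 0.2 -0.3 -2.2] op 0.0085 grip 73.3
```

```bash
python3 -m handwheel '[{"tx":0,"ty":0,"tz":3,"roll":0},{"tx":0,"ty":0,"tz":2,"roll":0},{"tx":0,"ty":0,"tz":0,"roll":0},{"tx":0,"ty":0,"tz":0,"roll":0}]'; python3 -m handwheel '[{"tx":0,"ty":0,"tz":1,"roll":0},{"tx":0,"ty":0,"tz":0,"roll":0},{"tx":0,"ty":0,"tz":0,"roll":0}]'; python3 -m handwheel '[{"tx":0,"ty":0,"tz":0.7,"roll":0},{"tx":0,"ty":0,"tz":0,"roll":0},{"tx":0,"ty":0,"tz":0,"roll":0}]'
```

```text
t: 35.68
tool_pos: [0.5648, 0.402, 0.1175]
tool_rot: [3.119, 0.376, -0.001]
contact_force: [-0.9, 0.2, -1.7]
opening: 0.0081
grip_force: 73.3
t: 35.93
tool_pos: [0.5651, 0.4021, 0.1171]
tool_rot: [-3.119, -0.376, -0.001]
contact_force: [-0.8, -0.1, -0.2]
opening: 0.0083
grip_force: 73.5
t: 36.18
tool_pos: [0.5655, 0.4022, 0.117]
tool_rot: [-3.119, -0.376, -0.002]
contact_force: [-0.8, 0.4, 3.4]
opening: 0.0085
grip_force: 73.8
```

Contact again. Release in small steps, checking force, then measure from above.

```bash
python3 -m handwheel '[{"tx":0,"ty":0,"tz":0,"roll":0},{"tx":0,"ty":0,"tz":0,"roll":0},{"tx":0,"ty":0,"tz":0,"roll":0},{"tx":0,"ty":0,"tz":0,"roll":0},{"tx":0,"ty":0,"tz":0,"roll":0}]' 15.5;python3 -m handwheel '[{"tx":0,"ty":0,"tz":0,"roll":0},{"tx":0,"ty":0,"tz":0,"roll":0},{"tx":0,"ty":0,"tz":0,"roll":0},{"tx":0,"ty":0,"tz":0,"roll":0},{"tx":0,"ty":0,"tz":0,"roll":0},{"tx":0,"ty":0,"tz":0,"roll":0}]' 40;python3 -m handwheel '[{"tx":0,"ty":0,"tz":-10,"roll":0},{"tx":0,"ty":0,"tz":-20,"roll":0},{"tx":0,"ty":0,"tz":-30,"roll":0},{"tx":0,"ty":0,"tz":-25,"roll":0},{"tx":0,"ty":0,"tz":0,"roll":0},{"tx":0,"ty":0,"tz":0,"roll":0}]'
python3 -c "
from h import *
tote()"
```

```text
t: 36.6
tool_pos: [0.5652, 0.4021, 0.1163]
tool_rot: [-3.119, -0.376, -0.001]
contact_force: [0.4, 0.2, 2.7]
opening: 0.0158
grip_force: 4.6
t: 37.1
tool_pos: [0.5649, 0.4019, 0.1158]
tool_rot: [3.119, 0.376, -0.001]
contact_force: [-0.3, -1.1, 0.4]
opening: 0.04
grip_force: 0.0
t: 37.6
tool_pos: [0.5664, 0.4027, 0.2049]
tool_rot: [-3.117, -0.376, -0.009]
contact_force: [0.1, -0.3, 0.2]
opening: 0.04
grip_force: 0.0
-76 arm side -1 n 36 x -76.3 z 101.3
-76 arm side 1 n 39 x -76.3 z 101.5
-76 head -73.9 -0.2 116.8 19
76 arm side -1 n 38 x 74.5 z 101.4
76 arm side 1 n 57 x 75.3 z 101.4
76 head 75.3 1.0 133.9 331
```

Both carriers now hang centred (x −76.3 and 75, arm tops 101.4). On to carrier A.

```bash
python3 -m handwheel '[{"tx":0,"ty":0,"tz":-38,"roll":0},{"tx":0,"ty":0,"tz":-38,"roll":0},{"tx":-13.6,"ty":35.3,"tz":0,"roll":0},{"tx":-13.6,"ty":35.3,"tz":0,"roll":0},{"tx":-13.6,"ty":35.3,"tz":0,"roll":0},{"tx":-13.6,"ty":35.3,"tz":0,"roll":0},{"tx":-13.6,"ty":35.3,"tz":0,"roll":0},{"tx":-13.6,"ty":35.3,"tz":0,"roll":0},{"tx":-13.6,"ty":35.3,"tz":0,"roll":0},{"tx":-13.6,"ty":35.3,"tz":0,"roll":0},{"tx":-13.6,"ty":35.3,"tz":0,"roll":0},{"tx":-13.6,"ty":35.3,"tz":0,"roll":0}]' 40; python3 -m handwheel '[{"tx":-13.6,"ty":35.3,"tz":0,"roll":0},{"tx":-13.6,"ty":35.3,"tz":0,"roll":0},{"tx":-13.6,"ty":35.3,"tz":0,"roll":0},{"tx":-13.6,"ty":35.3,"tz":0,"roll":0},{"tx":-13.6,"ty":35.3,"tz":0,"roll":0},{"tx":-13.6,"ty":35.3,"tz":0,"roll":0},{"tx":-13.6,"ty":35.3,"tz":0,"roll":0},{"tx":0,"ty":0,"tz":30,"roll":0.1},{"tx":0,"ty":0,"tz":30,"roll":0.096},{"tx":0,"ty":0,"tz":30,"roll":0},{"tx":0,"ty":0,"tz":25,"roll":0},{"tx":0,"ty":0,"tz":0,"roll":0}]';python3 -m handwheel '[{"tx":0,"ty":0,"tz":0,"roll":0},{"tx":0,"ty":0,"tz":0,"roll":0}]'
python3 - <<'E'
from h import *
im,d,K,E=snap('wrist','w8.png')
try: carriers(d,K,E)
except Exception as e: print(e)
go(.4764,-.2355,.0085,.044)
E
```

```text
t: 38.65
tool_pos: [0.5153, 0.0252, 0.2751]
tool_rot: [-3.118, -0.376, 0.005]
contact_force: [0.2, -1.4, 0.3]
opening: 0.0398
grip_force: 0.0
t: 39.65
tool_pos: [0.4784, -0.2332, 0.1534]
tool_rot: [-3.132, -0.068, 0.019]
contact_force: [-0.7, 0.4, -0.5]
opening: 0.0398
grip_force: 0.0
t: 39.82
tool_pos: [0.4833, -0.2361, 0.1629]
tool_rot: [3.14, 0.069, 0.001]
contact_force: [-0.7, -0.2, 1.9]
opening: 0.0395
grip_force: 0.0
c0 [ 0.5464 -0.2337] yaw 3.185 wh [71.2 44. ] armx 0.0416 slope 0.000 y -0.0416..0.0415 neck y -0.0002 end 0.0764 n378 head [ 0.4765 -0.2366]
t 39.9 pos [ 0.4839 -0.2364  0.164 ] yaw 0.044 need [ -7.8  -1.5 155.4] roll 0.000 F [-0.4 -0.   0.9] op 0.0397 grip 0.0
```

```bash
python3 -m handwheel '[{"tx":-3,"ty":-0.3,"tz":30,"roll":0},{"tx":-3.3,"ty":0,"tz":30,"roll":0},{"tx":0,"ty":0,"tz":30,"roll":0},{"tx":0,"ty":0,"tz":25,"roll":0},{"tx":0,"ty":0,"tz":15,"roll":0},{"tx":0,"ty":0,"tz":10,"roll":0},{"tx":0,"ty":0,"tz":0,"roll":0},{"tx":0,"ty":0,"tz":0,"roll":0},{"tx":0,"ty":0,"tz":0,"roll":0}]' 40; python3 -c "
from h import *
go(.4765,-.2362,.0085,.044)"
```

```text
t: 40.62
tool_pos: [0.4782, -0.2369, 0.0242]
tool_rot: [3.139, 0.069, 0.005]
contact_force: [0.3, -0.4, 0.7]
opening: 0.0399
grip_force: 0.0
t 40.6 pos [ 0.4782 -0.2369  0.0242] yaw 0.044 need [-1.7 -0.8 15.7] roll -0.000 F [ 0.3 -0.4  0.7] op 0.0399 grip 0.0
```

```bash
python3 -m handwheel '[{"tx":-0.5,"ty":-0.3,"tz":8,"roll":0},{"tx":0,"ty":0,"tz":5,"roll":0},{"tx":0,"ty":0,"tz":1.5,"roll":0},{"tx":0,"ty":0,"tz":0,"roll":0},{"tx":0,"ty":0,"tz":0,"roll":0}]' 40; python3 -m handwheel '[{"tx":0,"ty":0,"tz":0,"roll":0},{"tx":0,"ty":0,"tz":0,"roll":0},{"tx":0,"ty":0,"tz":0,"roll":0},{"tx":0,"ty":0,"tz":0,"roll":0},{"tx":0,"ty":0,"tz":0,"roll":0},{"tx":0,"ty":0,"tz":0,"roll":0},{"tx":0,"ty":0,"tz":0,"roll":0},{"tx":0,"ty":0,"tz":-5,"roll":0},{"tx":0,"ty":0,"tz":-10,"roll":0},{"tx":0,"ty":0,"tz":-20,"roll":0},{"tx":0,"ty":0,"tz":-20,"roll":0},{"tx":0,"ty":0,"tz":-20,"roll":0}]' 5 75; python3 -m handwheel '[{"tx":0,"ty":0,"tz":-25,"roll":0},{"tx":0,"ty":0,"tz":-25,"roll":0},{"tx":0,"ty":0,"tz":-25,"roll":0},{"tx":0,"ty":0,"tz":-25,"roll":0},{"tx":0,"ty":0,"tz":-20,"roll":0},{"tx":0,"ty":0,"tz":-15,"roll":0},{"tx":0,"ty":0,"tz":0,"roll":0},{"tx":0,"ty":0,"tz":0,"roll":0}]'
```

```text
t: 41.03
tool_pos: [0.476, -0.2355, 0.0073]
tool_rot: [-3.141, -0.069, 0.001]
contact_force: [-0.1, 0.5, 0.1]
opening: 0.0398
grip_force: 0.0
t: 42.03
tool_pos: [0.4755, -0.2351, 0.0832]
tool_rot: [-3.14, -0.069, 0.002]
contact_force: [-0.5, 0.4, -1.7]
opening: 0.0084
grip_force: 73.2
t: 42.7
tool_pos: [0.4763, -0.2356, 0.2183]
tool_rot: [3.14, 0.069, 0.002]
contact_force: [-0.2, -0.9, -3.1]
opening: 0.0085
grip_force: 73.3
```

```bash
python3 -m handwheel '[{"tx":0,"ty":0,"tz":0,"roll":0},{"tx":0,"ty":0,"tz":0,"roll":0},{"tx":0,"ty":0,"tz":0,"roll":0},{"tx":0,"ty":0,"tz":0,"roll":0},{"tx":0,"ty":0,"tz":0,"roll":0},{"tx":0,"ty":0,"tz":0,"roll":0}]' 12.5; python3 -m handwheel '[{"tx":0,"ty":0,"tz":0,"roll":0},{"tx":0,"ty":0,"tz":0,"roll":0},{"tx":0,"ty":0,"tz":0,"roll":0},{"tx":0,"ty":0,"tz":0,"roll":0},{"tx":0,"ty":0,"tz":0,"roll":0},{"tx":0,"ty":0,"tz":0,"roll":0}]' 14; python3 -m handwheel '[{"tx":0,"ty":0,"tz":0,"roll":0},{"tx":0,"ty":0,"tz":0,"roll":0},{"tx":0,"ty":0,"tz":0,"roll":0},{"tx":0,"ty":0,"tz":0,"roll":0},{"tx":0,"ty":0,"tz":0,"roll":0},{"tx":0,"ty":0,"tz":0,"roll":0},{"tx":0,"ty":0,"tz":0,"roll":0},{"tx":0,"ty":0,"tz":0,"roll":0}]' 14.8;  python3 -m handwheel '[{"tx":0,"ty":0,"tz":0,"roll":0},{"tx":0,"ty":0,"tz":0,"roll":0},{"tx":0,"ty":0,"tz":0,"roll":0},{"tx":0,"ty":0,"tz":0,"roll":0},{"tx":0,"ty":0,"tz":0,"roll":0},{"tx":0,"ty":0,"tz":0,"roll":0},{"tx":0,"ty":0,"tz":0,"roll":0},{"tx":0,"ty":0,"tz":0,"roll":0}]' 15.2;  python3 -m handwheel '[{"tx":0,"ty":0,"tz":0,"roll":0},{"tx":0,"ty":0,"tz":0,"roll":0},{"tx":0,"ty":0,"tz":0,"roll":0},{"tx":0,"ty":0,"tz":0,"roll":0},{"tx":0,"ty":0,"tz":0,"roll":0},{"tx":0,"ty":0,"tz":0,"roll":0},{"tx":0,"ty":0,"tz":0,"roll":0},{"tx":0,"ty":0,"tz":0,"roll":0},{"tx":0,"ty":0,"tz":0,"roll":0},{"tx":0,"ty":0,"tz":0,"roll":0}]' 15.55
python3 -m handwheel '[{"tx":0,"ty":0,"tz":0,"roll":0},{"tx":0,"ty":0,"tz":0,"roll":0},{"tx":0,"ty":0,"tz":0,"roll":0},{"tx":0,"ty":0,"tz":0,"roll":0},{"tx":0,"ty":0,"tz":-10,"roll":0},{"tx":0,"ty":0,"tz":-20,"roll":0},{"tx":0,"ty":0,"tz":-25,"roll":0},{"tx":0,"ty":0,"tz":-20,"roll":0},{"tx":0,"ty":0,"tz":-10,"roll":0},{"tx":0,"ty":0,"tz":0,"roll":0}]' 5 75
python3 -c "
from h import *
hang('h11.png');go(.515,.389,.1165,.25)"
```

```text
t: 43.2
tool_pos: [0.4761, -0.2355, 0.2172]
tool_rot: [-3.14, -0.069, 0.0]
contact_force: [0.2, -0.6, -1.6]
opening: 0.0125
grip_force: 31.4
t: 43.7
tool_pos: [0.4762, -0.2356, 0.2176]
tool_rot: [3.141, 0.069, 0.0]
contact_force: [-0.3, -0.5, -2.0]
opening: 0.0142
grip_force: 17.9
t: 44.37
tool_pos: [0.4761, -0.2356, 0.2175]
tool_rot: [-3.141, -0.069, 0.0]
contact_force: [0.1, 0.0, -1.8]
opening: 0.015
grip_force: 10.6
t: 45.03
tool_pos: [0.4761, -0.2356, 0.2175]
tool_rot: [-3.141, -0.069, -0.0]
contact_force: [0.6, -0.3, -2.2]
opening: 0.0147
grip_force: 7.0
t: 45.87
tool_pos: [0.4761, -0.2356, 0.2175]
tool_rot: [-3.141, -0.069, -0.0]
contact_force: [-0.2, -0.7, -1.8]
opening: 0.0157
grip_force: 3.8
t: 46.7
tool_pos: [0.4773, -0.2364, 0.3066]
tool_rot: [3.137, 0.069, 0.008]
contact_force: [0.1, -0.3, -1.5]
opening: 0.0088
grip_force: 73.2
n 6666 arm pts 844 range [ -4.6 -42.1  13. ] [ 8.5 41.3 20.3]
arm: x=2.6 slope(x/y) -0.086  z=15.9 slope 0.010
 z 5 n 125 x max 5.9 med 5.0 y -4.5..3.9
 z 17 n 1250 x max 16.8 med 5.3 y -21.9..22.0
 z 29 n 1806 x max 17.7 med 9.6 y -22.0..21.9
 z 41 n 529 x max 18.8 med 12.8 y -21.3..21.8
 z 53 n 524 x max 19.3 med 13.3 y -21.3..21.9
 z 65 n 447 x max 20.0 med 14.2 y -21.3..21.9
 z 77 n 406 x max 21.1 med 14.9 y -21.3..21.8
 z 89 n 664 x max 21.7 med 17.1 y -21.3..21.9
t 46.8 pos [ 0.4767 -0.236   0.3042] yaw 0.044 need [  65.2 -623.   186.7] roll -0.206 F [ 0.5  0.1 -2.5] op 0.0085 grip 73.2
```

```bash
python3 -m handwheel '[{"tx":3.5,"ty":-10,"tz":0,"roll":0},{"tx":3.5,"ty":-20,"tz":0,"roll":0},{"tx":3.5,"ty":-35,"tz":0,"roll":0},{"tx":3.5,"ty":-35,"tz":0,"roll":0},{"tx":3.5,"ty":-35,"tz":0,"roll":0},{"tx":3.5,"ty":-35,"tz":0,"roll":0},{"tx":3.5,"ty":-35,"tz":0,"roll":0},{"tx":3.5,"ty":-35,"tz":0,"roll":0},{"tx":3.5,"ty":-35,"tz":0,"roll":0},{"tx":3.5,"ty":-35,"tz":0,"roll":0},{"tx":3.5,"ty":-35,"tz":0,"roll":0},{"tx":3.5,"ty":-35,"tz":0,"roll":0}]';  python3 -m handwheel '[{"tx":3.5,"ty":-35,"tz":0,"roll":0},{"tx":3.5,"ty":-35,"tz":0,"roll":0},{"tx":3.5,"ty":-35,"tz":0,"roll":0},{"tx":3.5,"ty":-35,"tz":0,"roll":0},{"tx":3.5,"ty":-35,"tz":0,"roll":0},{"tx":3.5,"ty":-35,"tz":0,"roll":0},{"tx":3.5,"ty":-23,"tz":0,"roll":0},{"tx":3,"ty":-10,"tz":0,"roll":0},{"tx":0,"ty":0,"tz":0,"roll":-0.07},{"tx":0,"ty":0,"tz":0,"roll":-0.1},{"tx":0,"ty":0,"tz":0,"roll":-0.099},{"tx":0,"ty":0,"tz":0,"roll":0}]';  python3 -m handwheel '[{"tx":0,"ty":0,"tz":0,"roll":0},{"tx":0,"ty":0,"tz":0,"roll":0},{"tx":0,"ty":0,"tz":0,"roll":0}]'
python3 -c "
from h import *
hang('h12.png')
go(.5187,.390,.1165,.313)"
```

```text
t: 47.75
tool_pos: [0.5, 0.1482, 0.3001]
tool_rot: [3.141, 0.07, -0.006]
contact_force: [1.0, -0.6, -1.1]
opening: 0.0086
grip_force: 73.3
t: 48.75
tool_pos: [0.5174, 0.3895, 0.3005]
tool_rot: [3.102, 0.491, -0.005]
contact_force: [0.6, -1.1, -1.8]
opening: 0.0088
grip_force: 73.3
t: 49.0
tool_pos: [0.5181, 0.3895, 0.302]
tool_rot: [3.103, 0.487, -0.001]
contact_force: [-0.2, 0.2, -1.6]
opening: 0.0087
grip_force: 73.3
n 6630 arm pts 853 range [ -4.9 -41.9  13.4] [ 8.4 41.7 20.3]
arm: x=2.6 slope(x/y) -0.085  z=15.9 slope 0.009
 z 5 n 127 x max 6.1 med 4.9 y -4.1..4.2
 z 17 n 1185 x max 16.3 med 5.2 y -22.0..22.0
 z 29 n 1851 x max 17.7 med 9.3 y -22.0..22.0
 z 41 n 512 x max 18.6 med 12.5 y -21.1..22.0
 z 53 n 513 x max 19.1 med 13.1 y -21.1..22.0
 z 65 n 447 x max 20.1 med 13.9 y -21.2..21.9
 z 77 n 404 x max 20.8 med 14.5 y -21.1..22.0
 z 89 n 662 x max 21.5 med 16.6 y -20.8..21.8
t 49.0 pos [0.5182 0.3896 0.3022] yaw 0.311 need [  0.7  -0.2 185.7] roll -0.002 F [ 0.1 -0.3 -1.6] op 0.0089 grip 73.3
```

```bash
python3 -m handwheel '[{"tx":0.5,"ty":0,"tz":10,"roll":0},{"tx":0,"ty":0,"tz":20,"roll":0},{"tx":0,"ty":0,"tz":20,"roll":0},{"tx":0,"ty":0,"tz":20,"roll":0},{"tx":0,"ty":0,"tz":20,"roll":0},{"tx":0,"ty":0,"tz":20,"roll":0},{"tx":0,"ty":0,"tz":20,"roll":0},{"tx":0,"ty":0,"tz":20,"roll":0},{"tx":0,"ty":0,"tz":15,"roll":0},{"tx":0,"ty":0,"tz":10,"roll":0},{"tx":0,"ty":0,"tz":5,"roll":0},{"tx":0,"ty":0,"tz":0,"roll":0}]';python3 -m handwheel '[{"tx":0,"ty":0,"tz":2,"roll":0},{"tx":0,"ty":0,"tz":0,"roll":0},{"tx":0,"ty":0,"tz":0,"roll":0}]'; python3 -m handwheel '[{"tx":0,"ty":0,"tz":1,"roll":0},{"tx":0,"ty":0,"tz":0,"roll":0},{"tx":0,"ty":0,"tz":0,"roll":0}]'
```

```text
t: 50.05
tool_pos: [0.5182, 0.3897, 0.1211]
tool_rot: [3.103, 0.489, -0.003]
contact_force: [-0.2, -0.1, -1.0]
opening: 0.0087
grip_force: 73.3
t: 50.3
tool_pos: [0.5195, 0.3904, 0.1219]
tool_rot: [-3.102, -0.489, -0.003]
contact_force: [-0.3, -0.4, -1.0]
opening: 0.0086
grip_force: 73.3
t: 50.55
tool_pos: [0.5189, 0.3901, 0.1199]
tool_rot: [-3.103, -0.489, -0.001]
contact_force: [0.7, 0.1, -2.6]
opening: 0.0084
grip_force: 73.3
```

```bash
python3 -m handwheel '[{"tx":0,"ty":0,"tz":2,"roll":0},{"tx":0,"ty":0,"tz":0.7,"roll":0},{"tx":0,"ty":0,"tz":0,"roll":0},{"tx":0,"ty":0,"tz":0,"roll":0}]';python3 -m handwheel '[{"tx":0,"ty":0,"tz":0.8,"roll":0},{"tx":0,"ty":0,"tz":0,"roll":0},{"tx":0,"ty":0,"tz":0,"roll":0}]'; python3 -m handwheel '[{"tx":0,"ty":0,"tz":0.8,"roll":0},{"tx":0,"ty":0,"tz":0,"roll":0},{"tx":0,"ty":0,"tz":0,"roll":0}]'
```

```text
t: 50.88
tool_pos: [0.5186, 0.3899, 0.1166]
tool_rot: [3.103, 0.489, -0.0]
contact_force: [-0.7, -0.9, -1.3]
opening: 0.0087
grip_force: 73.3
t: 51.13
tool_pos: [0.5188, 0.3901, 0.1162]
tool_rot: [-3.103, -0.489, -0.0]
contact_force: [0.0, 0.3, -0.3]
opening: 0.0088
grip_force: 73.4
t: 51.38
tool_pos: [0.5191, 0.3903, 0.116]
tool_rot: [-3.103, -0.489, -0.001]
contact_force: [0.4, -0.4, 2.7]
opening: 0.0087
grip_force: 73.7
```

```bash
python3 -m handwheel '[{"tx":0,"ty":0,"tz":0.3,"roll":0},{"tx":0,"ty":0,"tz":0,"roll":0},{"tx":0,"ty":0,"tz":0,"roll":0},{"tx":0,"ty":0,"tz":0,"roll":0},{"tx":0,"ty":0,"tz":0,"roll":0}]' 15.4;python3 -m handwheel '[{"tx":0,"ty":0,"tz":0,"roll":0},{"tx":0,"ty":0,"tz":0,"roll":0},{"tx":0,"ty":0,"tz":0,"roll":0},{"tx":0,"ty":0,"tz":0,"roll":0},{"tx":0,"ty":0,"tz":0,"roll":0},{"tx":0,"ty":0,"tz":0,"roll":0}]' 35;python3 -m handwheel '[{"tx":0,"ty":0,"tz":-10,"roll":0},{"tx":0,"ty":0,"tz":-20,"roll":0},{"tx":0,"ty":0,"tz":-30,"roll":0},{"tx":0,"ty":0,"tz":-30,"roll":0},{"tx":0,"ty":0,"tz":-30,"roll":0},{"tx":0,"ty":0,"tz":-30,"roll":0},{"tx":0,"ty":0,"tz":-20,"roll":0},{"tx":0,"ty":0,"tz":0,"roll":0},{"tx":0,"ty":0,"tz":0,"roll":0}]'
python3 - <<'E'
from h import *
tote()
im,d,K,E=snap('wrist','w9.png');P=cloud(d,K,E);z=P[...,2]
m=((z>.004)&(z<.014)&(P[...,0]>.5)&(P[...,0]<.85)&(P[...,1]>.0)&(P[...,1]<.36)).astype(np.uint8)
n,l,s,c=cv2.connectedComponentsWithStats(m)
for i in range(1,n):
    if s[i,4]>1500: q=P[l==i];print(s[i],cv2.minAreaRect((q[:,:2]*1000).astype(np.float32)))
E
```

```text
t: 51.8
tool_pos: [0.519, 0.3902, 0.1153]
tool_rot: [-3.103, -0.489, -0.001]
contact_force: [0.5, 0.9, 2.6]
opening: 0.0158
grip_force: 5.0
t: 52.3
tool_pos: [0.5186, 0.3899, 0.1147]
tool_rot: [3.103, 0.489, -0.001]
contact_force: [0.7, 0.4, 0.4]
opening: 0.035
grip_force: 0.0
t: 53.05
tool_pos: [0.5194, 0.3904, 0.2876]
tool_rot: [-3.102, -0.489, -0.006]
contact_force: [-0.8, -0.1, -1.0]
opening: 0.0353
grip_force: 0.0
-76 arm side -1 n 23 x -76.6 z 101.7
-76 head -75.7 0.3 133.5 185
29 arm side -1 n 32 x 30.0 z 101.5
29 arm side 1 n 28 x 29.1 z 101.7
29 head 30.0 -0.3 133.6 170
76 arm side -1 n 24 x 73.7 z 101.5
76 arm side 1 n 37 x 74.7 z 101.1
76 head 74.3 1.0 133.6 163
[ 365   62  147   49 4400] ((666.6207885742188, 205.8756103515625), (34.15817642211914, 176.61172485351562), 11.112771034240723)
```

All three carriers hang properly (arm tops ~101.5). Now the bar: go above it and turn the tool along it.

```bash
python3 -m handwheel '[{"tx":10,"ty":31,"tz":0,"roll":0},{"tx":10,"ty":31,"tz":0,"roll":0},{"tx":10,"ty":31,"tz":0,"roll":0},{"tx":10,"ty":31,"tz":0,"roll":0},{"tx":10,"ty":31,"tz":0,"roll":0},{"tx":10,"ty":31,"tz":0,"roll":0},{"tx":10,"ty":31,"tz":0,"roll":0},{"tx":10,"ty":31,"tz":0,"roll":0},{"tx":0,"ty":0,"tz":0,"roll":-0.12},{"tx":0,"ty":0,"tz":0,"roll":-0.12},{"tx":0,"ty":0,"tz":0,"roll":-0.12},{"tx":0,"ty":0,"tz":0,"roll":-0.12}]' 60; python3 -m handwheel '[{"tx":0,"ty":0,"tz":0,"roll":-0.12},{"tx":0,"ty":0,"tz":0,"roll":-0.12},{"tx":0,"ty":0,"tz":0,"roll":-0.12},{"tx":0,"ty":0,"tz":0,"roll":-0.12},{"tx":0,"ty":0,"tz":0,"roll":-0.12},{"tx":0,"ty":0,"tz":0,"roll":-0.12},{"tx":0,"ty":0,"tz":0,"roll":-0.12},{"tx":0,"ty":0,"tz":0,"roll":-0.13},{"tx":0,"ty":0,"tz":30,"roll":0},{"tx":0,"ty":0,"tz":30,"roll":0},{"tx":0,"ty":0,"tz":0,"roll":0},{"tx":0,"ty":0,"tz":0,"roll":0}]'
cat >> h.py <<'E'
def bar(f=None):
    im,d,K,E=snap('wrist',f);P=cloud(d,K,E);z=P[...,2]
    m=((z>.004)&(z<.013)&(P[...,0]>.55)&(P[...,0]<.8)&(P[...,1]>.03)&(P[...,1]<.33)).astype(np.uint8)
    n,l,s,c=cv2.connectedComponentsWithStats(m);i=1+np.argmax(s[1:,4]);q=P[l==i]
    print(s[i],cv2.minAreaRect((q[:,:2]*1000).astype(np.float32)),np.median(q[:,2]))
    cs,h=cv2.findContours((l==i).astype(np.uint8),cv2.RETR_CCOMP,cv2.CHAIN_APPROX_NONE)
    for k,cc in enumerate(cs):
        if h[0][k][3]>=0 and cv2.contourArea(cc)>15:
            b=cv2.moments(cc);print('hole',ray(b['m10']/b['m00'],b['m01']/b['m00'],.008,K,E).round(4),cv2.contourArea(cc))
E
python3 -c "
from h import *
bar('w10.png');go(.672,.179,.003,1.765)"
```

```text
t: 54.15
tool_pos: [0.6704, 0.178, 0.2817]
tool_rot: [-2.894, -1.22, 0.007]
contact_force: [0.3, 0.3, -0.1]
opening: 0.0599
grip_force: 0.0
t: 55.15
tool_pos: [0.6688, 0.1783, 0.22]
tool_rot: [-2.001, -2.415, 0.01]
contact_force: [0.5, 0.9, 0.2]
opening: 0.0595
grip_force: 0.0
[ 240   51   35  215 6745] ((672.0054931640625, 178.9847869873047), (34.06745529174805, 229.56866455078125), 11.124449729919434) 0.008164893533118445
hole [0.6718 0.1796 0.008 ] 144.0
hole [0.6526 0.2779 0.008 ] 90.0
t 55.2 pos [0.6704 0.1785 0.2233] yaw 1.758 need [2.000e-01 2.500e+00 2.203e+02] roll -0.007 F [-0.1  0.6  0.5] op 0.0602 grip 0.0
```

```bash
python3 -m handwheel '[{"tx":0,"ty":1,"tz":30,"roll":-0.007},{"tx":0,"ty":1,"tz":30,"roll":0},{"tx":0,"ty":0,"tz":30,"roll":0},{"tx":0,"ty":0,"tz":30,"roll":0},{"tx":0,"ty":0,"tz":30,"roll":0},{"tx":0,"ty":0,"tz":25,"roll":0},{"tx":0,"ty":0,"tz":15,"roll":0},{"tx":0,"ty":0,"tz":5,"roll":0},{"tx":0,"ty":0,"tz":0,"roll":0},{"tx":0,"ty":0,"tz":0,"roll":0},{"tx":0,"ty":0,"tz":0,"roll":0}]' 55;python3 -c "
from h import *
go(.6718,.1796,.003,1.765)"
```

```text
t: 56.12
tool_pos: [0.6752, 0.1794, 0.033]
tool_rot: [1.994, 2.424, 0.005]
contact_force: [0.8, -0.2, 0.7]
opening: 0.0551
grip_force: 0.0
t 56.1 pos [0.6752 0.1794 0.033 ] yaw 1.765 need [ 0.9 -3.4 29.9] roll -0.000 F [ 0.8 -0.2  0.7] op 0.0551 grip 0.0
```

```bash
python3 -m handwheel '[{"tx":0.5,"ty":-1.2,"tz":12,"roll":0},{"tx":0,"ty":-1,"tz":8,"roll":0},{"tx":0,"ty":0,"tz":5,"roll":0},{"tx":0,"ty":0,"tz":0,"roll":0},{"tx":0,"ty":0,"tz":0,"roll":0},{"tx":0,"ty":0,"tz":0,"roll":0}]' 55;python3 -c "
from h import *
go(.6718,.1796,.003,1.765)"
```

```text
t: 56.62
tool_pos: [0.6709, 0.1791, 0.0048]
tool_rot: [-1.996, -2.426, 0.0]
contact_force: [-0.8, -0.4, 0.4]
opening: 0.0549
grip_force: 0.0
t 56.6 pos [0.6709 0.1791 0.0048] yaw 1.765 need [0.3 1.  1.8] roll -0.000 F [-0.8 -0.4  0.4] op 0.0549 grip 0.0
```

```bash
python3 -m handwheel '[{"tx":0,"ty":0.7,"tz":1.2,"roll":0},{"tx":0,"ty":0,"tz":0,"roll":0},{"tx":0,"ty":0,"tz":0,"roll":0},{"tx":0,"ty":0,"tz":0,"roll":0}]' 38; python3 -m handwheel '[{"tx":0,"ty":0,"tz":0,"roll":0},{"tx":0,"ty":0,"tz":0,"roll":0},{"tx":0,"ty":0,"tz":0,"roll":0},{"tx":0,"ty":0,"tz":0,"roll":0},{"tx":0,"ty":0,"tz":0,"roll":0}]' 25 70;  python3 -m handwheel '[{"tx":0,"ty":0,"tz":-5,"roll":0},{"tx":0,"ty":0,"tz":-10,"roll":0},{"tx":0,"ty":0,"tz":-25,"roll":0},{"tx":0,"ty":0,"tz":-30,"roll":0},{"tx":0,"ty":0,"tz":-30,"roll":0},{"tx":0,"ty":0,"tz":-30,"roll":0},{"tx":0,"ty":0,"tz":-30,"roll":0},{"tx":0,"ty":0,"tz":-30,"roll":0},{"tx":0,"ty":0,"tz":-30,"roll":0},{"tx":0,"ty":0,"tz":-30,"roll":0},{"tx":0,"ty":0,"tz":0,"roll":0},{"tx":0,"ty":0,"tz":0,"roll":0}]'
python3 - <<'E'
from h import *
im,d,K,E=snap('wrist','w11.png');Q=cloud(d,K,np.array(optics.camera_params('wrist')['tool_from_camera']))*1000
m=(abs(Q[...,2]+3)<14)&(abs(Q[...,1])<19)&(abs(Q[...,0])<135)
q=Q[m]
for x in range(-110,120,20):
    s=q[abs(q[:,0]-x)<5]
    if len(s)>5:print(x,'y %.1f..%.1f z %.1f'%(s[:,1].min(),s[:,1].max(),np.median(s[:,2])))
print(q[:,0].min(),q[:,0].max());go(.4923,.3843,.14,.227)
l=m.astype(np.uint8);cs,h=cv2.findContours(l,cv2.RETR_CCOMP,cv2.CHAIN_APPROX_NONE)
for k,cc in enumerate(cs):
    if h[0][k][3]>=0 and cv2.contourArea(cc)>15:
        b=cv2.moments(cc);r=np.linalg.solve(K,[b['m10']/b['m00'],b['m01']/b['m00'],1.]);T=np.array(optics.camera_params('wrist')['tool_from_camera']);r=T[:3,:3]@r
        zt=np.median(q[q[:,0]>20][:,2])/1000;print('hole tool',(T[:3,3]+r*(zt-T[2,3])/r[2])*1000,cv2.contourArea(cc))
E
```

```text
t: 56.95
tool_pos: [0.6718, 0.1793, 0.0039]
tool_rot: [1.996, 2.426, 0.001]
contact_force: [0.0, -0.8, -0.9]
opening: 0.0381
grip_force: 0.0
t: 57.37
tool_pos: [0.6721, 0.1793, 0.0045]
tool_rot: [1.995, 2.426, 0.001]
contact_force: [-0.2, -1.5, 4.9]
opening: 0.0306
grip_force: 69.5
t: 58.37
tool_pos: [0.6726, 0.1794, 0.2572]
tool_rot: [1.993, 2.423, 0.007]
contact_force: [-0.2, 0.4, -0.7]
opening: 0.0308
grip_force: 69.6
-50 y -16.0..18.0 z -3.7
-30 y -15.8..18.0 z -3.7
-10 y -14.7..16.9 z -3.6
10 y -19.0..19.0 z -3.8
30 y -16.0..18.2 z -3.7
50 y -15.9..18.2 z -3.7
70 y -15.9..18.2 z -3.7
90 y -15.9..18.3 z -3.6
110 y -15.8..18.1 z -3.6
-61.21506524177084 109.67286468637212
t 58.4 pos [0.6715 0.1792 0.2542] yaw 1.765 need [ 235.8 -136.4  114. ] roll 1.538 F [ 0.3 -0.2 -2. ] op 0.0307 grip 69.6
hole tool [ 2.34775912  1.10942163 -3.66924475] 439.0
hole tool [99.9390542   1.1749942  -3.66924475] 492.0
```

View pics/w11.png

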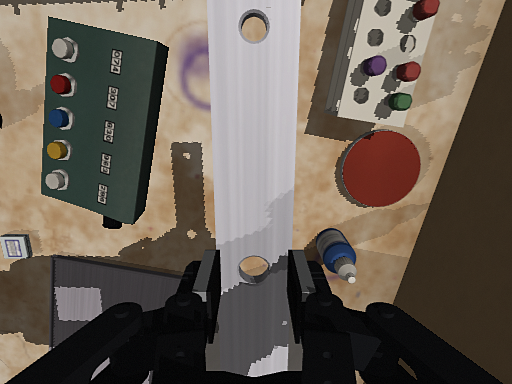

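The bar is held square along the tool (holes at (254,27) and (254,268)). I'll move beside the tote at height, turn to its yaw, and measure shaft and pin relative to the tool from there.

```bash
python3 -m handwheel '[{"tx":13,"ty":-11,"tz":0,"roll":0},{"tx":27,"ty":-22,"tz":0,"roll":0},{"tx":27,"ty":-22.5,"tz":0,"roll":0},{"tx":27,"ty":-22.5,"tz":0,"roll":0},{"tx":27,"ty":-22.5,"tz":0,"roll":0},{"tx":27,"ty":-22.5,"tz":0,"roll":0},{"tx":13,"ty":-11,"tz":0,"roll":0}]';  python3 -m handwheel '[{"tx":0,"ty":0,"tz":0,"roll":0.06},{"tx":0,"ty":0,"tz":0,"roll":0.12},{"tx":0,"ty":0,"tz":0,"roll":0.12},{"tx":0,"ty":0,"tz":0,"roll":0.12},{"tx":0,"ty":0,"tz":0,"roll":0.12},{"tx":0,"ty":0,"tz":0,"roll":0.12},{"tx":0,"ty":0,"tz":0,"roll":0.12},{"tx":0,"ty":0,"tz":0,"roll":0.12},{"tx":0,"ty":0,"tz":0,"roll":0.12},{"tx":0,"ty":0,"tz":0,"roll":0.12},{"tx":0,"ty":0,"tz":0,"roll":0.12},{"tx":0,"ty":0,"tz":0,"roll":0.12}]'; python3 -m handwheel '[{"tx":0,"ty":0,"tz":0,"roll":0.12},{"tx":0,"ty":0,"tz":0,"roll":0.038},{"tx":0,"ty":0,"tz":0,"roll":0},{"tx":0,"ty":0,"tz":0,"roll":0},{"tx":0,"ty":0,"tz":0,"roll":0},{"tx":0,"ty":0,"tz":0,"roll":0}]'
cat >> h.py <<'E'
def rel(f):
    "bar and posts in the tool frame (mm)"
    im,d,K,E=snap('wrist',f);T=np.array(optics.camera_params('wrist')['tool_from_camera']);o=ctrl.get_obs()
    Q=cloud(d,K,T)*1000; z=o['tool_pos'][2]*1000-Q[...,2]
    m=(abs(Q[...,2]+3.7)<4)&(abs(Q[...,1])<25)&(Q[...,0]>20)&(Q[...,0]<112);q=Q[m]
    for a in(30,60,90):
        s=q[abs(q[:,0]-a)<6];print('bar at',a,'y %.2f'%((s[:,1].min()+s[:,1].max())/2),'z %.2f'%np.median(s[:,2]))
    sel=(Q[...,1]<-25)
    for nm,lo,hi,mn in(('post',131,138,30),('pins',142,165,8)):
        mm=((z>lo)&(z<hi)&sel).astype(np.uint8);n,l,s,c=cv2.connectedComponentsWithStats(mm)
        for i in range(1,n):
            if s[i,4]>=mn: r=cv2.minAreaRect(Q[l==i][:,:2].astype(np.float32));print(nm,s[i,4],np.round(r[0],1),np.round(r[1],1),round(r[2],1),'z %.1f'%z[l==i].max())
E
python3 -c "
from h import *
go(.4923,.3843,.25,.227);rel('w12.png')"
```

```text
t: 59.0
tool_pos: [0.5049, 0.3129, 0.2505]
tool_rot: [-1.99, -2.426, 0.007]
contact_force: [1.1, 0.4, -0.9]
opening: 0.0303
grip_force: 69.7
t: 60.0
tool_pos: [0.5078, 0.3108, 0.2504]
tool_rot: [3.084, 0.591, -0.008]
contact_force: [-0.8, -0.1, -1.7]
opening: 0.0307
grip_force: 69.7
t: 60.5
tool_pos: [0.5087, 0.3112, 0.2528]
tool_rot: [3.121, 0.356, -0.002]
contact_force: [-0.6, 0.4, -1.3]
opening: 0.0305
grip_force: 69.7
t 60.5 pos [0.5087 0.3112 0.2528] yaw 0.227 need [  0.5 -74.9   2.8] roll 0.000 F [-0.6  0.4 -1.3] op 0.0305 grip 69.7
bar at 30 y -0.12 z -3.72
bar at 60 y 0.03 z -3.72
bar at 90 y 0.07 z -3.71
post 225 [101. -75.] [ 9.5 14.3] 0.1 z 138.0
post 148 [ 74.4 -75.5] [ 7.1 10. ] 0.0 z 134.8
post 131 [ 29.5 -74.6] [10.1  8.1] 89.7 z 134.6
post 168 [  0.6 -75.3] [14.  14.3] 1.4 z 137.9
post 93 [-76.9 -75. ] [10.   7.9] 88.8 z 134.0
pins 71 [101.1 -74.7] [5.8 5. ] 10.7 z 150.2
pins 228 [  0.8 -74.8] [10.1 10.4] 59.1 z 160.6
```

View pics/w12.png

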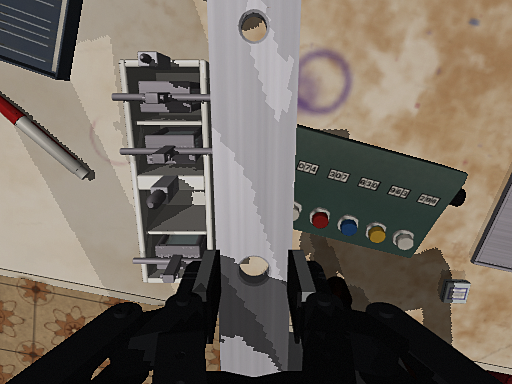

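The tote's posts line up with the tool to within 0.5 mm (shaft at tool (0.7,−75), pin at (101,−74.9)). Refining hole centres along the bar with a tight depth mask.

```bash
python3 - <<'E'
from h import *
im,d,K,E=snap('wrist');T=np.array(optics.camera_params('wrist')['tool_from_camera']);Q=cloud(d,K,T)*1000
m=(abs(Q[...,2]+3.7)<1.2)&(abs(Q[...,1])<17.5)&(Q[...,0]>-20)&(Q[...,0]<114)
cs,h=cv2.findContours(m.astype(np.uint8),cv2.RETR_CCOMP,cv2.CHAIN_APPROX_NONE)
for k,cc in enumerate(cs):
    if h[0][k][3]>=0 and cv2.contourArea(cc)>80:
        pts=Q[cc[:,0,1],cc[:,0,0]];print(len(cc),'x %.1f..%.1f y %.1f..%.1f'%(pts[:,0].min(),pts[:,0].max(),pts[:,1].min(),pts[:,1].max()),cv2.minEnclosingCircle(pts[:,:2].astype(np.float32)))
E
```

```text
94 x -6.5..9.4 y -8.0..7.5 ((1.338973045349121, -0.2793659269809723), 8.100947380065918)
90 x 96.3..106.9 y -5.3..5.4 ((101.58708953857422, 0.10083257406949997), 5.408153057098389)
```

```bash
python3 -m handwheel '[{"tx":-0.3,"ty":-10,"tz":0,"roll":0},{"tx":0,"ty":-20,"tz":0,"roll":0},{"tx":0,"ty":-20,"tz":0,"roll":0},{"tx":0,"ty":-15,"tz":0,"roll":0},{"tx":0,"ty":-10,"tz":0,"roll":0},{"tx":0,"ty":0,"tz":20,"roll":0},{"tx":0,"ty":0,"tz":25,"roll":0},{"tx":0,"ty":0,"tz":20,"roll":0},{"tx":0,"ty":0,"tz":10,"roll":0},{"tx":0,"ty":0,"tz":0,"roll":0},{"tx":0,"ty":0,"tz":0,"roll":0},{"tx":0,"ty":0,"tz":0,"roll":0}]';python3 -c "
from h import *
go(.4919,.3843,.1393,.227)
p=np.array([.5087,.3112]);a=.227;print(p+np.array([np.cos(a),np.sin(a)])*-.0003+np.array([np.sin(a),-np.cos(a)])*-.075)"
```

```text
t: 61.6
tool_pos: [0.4928, 0.3849, 0.1805]
tool_rot: [-3.12, -0.355, -0.004]
contact_force: [1.0, 0.3, -0.8]
opening: 0.0303
grip_force: 69.7
t 61.6 pos [0.4928 0.3849 0.1805] yaw 0.227 need [-1.1  0.4 41.2] roll -0.000 F [ 1.   0.3 -0.8] op 0.0303 grip 69.7
[0.49152853 0.38420843]
```

```bash
python3 -m handwheel '[{"tx":-0.7,"ty":0.3,"tz":5,"roll":0},{"tx":0,"ty":0,"tz":3,"roll":0},{"tx":0,"ty":0,"tz":0,"roll":0},{"tx":0,"ty":0,"tz":0,"roll":0},{"tx":0,"ty":0,"tz":0,"roll":0},{"tx":0,"ty":0,"tz":0,"roll":0}]';python3 -c "
from h import *
go(.4915,.3842,.1393,.227)"
```

```text
t: 62.1
tool_pos: [0.4914, 0.384, 0.1709]
tool_rot: [-3.121, -0.355, -0.001]
contact_force: [0.2, -0.9, -1.0]
opening: 0.0304
grip_force: 69.7
t 62.1 pos [0.4914 0.384  0.1709] yaw 0.227 need [ 0.2 -0.2 31.6] roll -0.000 F [ 0.2 -0.9 -1. ] op 0.0304 grip 69.7
```

On target. Lowering slowly, watching the force.

```bash
python3 -m handwheel '[{"tx":0,"ty":0,"tz":3,"roll":0},{"tx":0,"ty":0,"tz":3,"roll":0},{"tx":0,"ty":0,"tz":3,"roll":0},{"tx":0,"ty":0,"tz":3,"roll":0},{"tx":0,"ty":0,"tz":0,"roll":0},{"tx":0,"ty":0,"tz":0,"roll":0}]'; python3 -m handwheel '[{"tx":0,"ty":0,"tz":3,"roll":0},{"tx":0,"ty":0,"tz":3,"roll":0},{"tx":0,"ty":0,"tz":3,"roll":0},{"tx":0,"ty":0,"tz":0,"roll":0},{"tx":0,"ty":0,"tz":0,"roll":0}]';python3 -c "
from h import *
go(.4915,.3842,.1393,.227)"
```

```text
t: 62.6
tool_pos: [0.4911, 0.3838, 0.1581]
tool_rot: [3.121, 0.355, -0.001]
contact_force: [-0.3, -0.1, -1.3]
opening: 0.0305
grip_force: 69.7
t: 63.02
tool_pos: [0.4911, 0.3838, 0.1492]
tool_rot: [3.121, 0.355, -0.001]
contact_force: [-0.6, -0.1, -1.1]
opening: 0.0305
grip_force: 69.7
t 63.0 pos [0.4911 0.3838 0.1492] yaw 0.227 need [ 0.5 -0.3  9.9] roll -0.000 F [-0.6 -0.1 -1.1] op 0.0305 grip 69.7
```

```bash
python3 -m handwheel '[{"tx":0.2,"ty":0,"tz":2,"roll":0},{"tx":0,"ty":0,"tz":2,"roll":0},{"tx":0,"ty":0,"tz":2,"roll":0},{"tx":0,"ty":0,"tz":0,"roll":0},{"tx":0,"ty":0,"tz":0,"roll":0}]'; python3 -m handwheel '[{"tx":0,"ty":0,"tz":1.5,"roll":0},{"tx":0,"ty":0,"tz":1,"roll":0},{"tx":0,"ty":0,"tz":0,"roll":0},{"tx":0,"ty":0,"tz":0,"roll":0}]'; python3 -m handwheel '[{"tx":0,"ty":0,"tz":1,"roll":0},{"tx":0,"ty":0,"tz":0,"roll":0},{"tx":0,"ty":0,"tz":0,"roll":0}]'
```

```text
t: 63.43
tool_pos: [0.4914, 0.3839, 0.1435]
tool_rot: [3.121, 0.355, -0.001]
contact_force: [-0.1, -0.5, -1.2]
opening: 0.0305
grip_force: 69.7
t: 63.77
tool_pos: [0.4914, 0.384, 0.1411]
tool_rot: [3.121, 0.356, -0.0]
contact_force: [0.6, 0.1, -0.6]
opening: 0.0307
grip_force: 69.7
t: 64.02
tool_pos: [0.4914, 0.384, 0.1402]
tool_rot: [3.121, 0.355, -0.0]
contact_force: [0.3, -0.1, -2.7]
opening: 0.0303
grip_force: 69.7
```

```bash
python3 -m handwheel '[{"tx":0,"ty":0,"tz":1,"roll":0},{"tx":0,"ty":0,"tz":0,"roll":0},{"tx":0,"ty":0,"tz":0,"roll":0}]'; python3 -m handwheel '[{"tx":0,"ty":0,"tz":0.7,"roll":0},{"tx":0,"ty":0,"tz":0,"roll":0},{"tx":0,"ty":0,"tz":0,"roll":0}]'
```

```text
t: 64.27
tool_pos: [0.4916, 0.3841, 0.1395]
tool_rot: [-3.121, -0.355, -0.001]
contact_force: [0.6, 0.6, -0.2]
opening: 0.0307
grip_force: 69.8
t: 64.52
tool_pos: [0.4917, 0.3841, 0.1394]
tool_rot: [-3.121, -0.355, -0.001]
contact_force: [-2.5, -0.9, 4.9]
opening: 0.0308
grip_force: 70.5
```

The bar is seated on its posts. Opening, rising, and checking.

```bash
python3 -m handwheel '[{"tx":0,"ty":0,"tz":0,"roll":0},{"tx":0,"ty":0,"tz":0,"roll":0},{"tx":0,"ty":0,"tz":0,"roll":0},{"tx":0,"ty":0,"tz":0,"roll":0}]' 34.5;python3 -m handwheel '[{"tx":0,"ty":0,"tz":0,"roll":0},{"tx":0,"ty":0,"tz":0,"roll":0},{"tx":0,"ty":0,"tz":0,"roll":0},{"tx":0,"ty":0,"tz":0,"roll":0}]' 55;python3 -m handwheel '[{"tx":0,"ty":0,"tz":-5,"roll":0},{"tx":0,"ty":0,"tz":-15,"roll":0},{"tx":0,"ty":0,"tz":-30,"roll":0},{"tx":0,"ty":0,"tz":-30,"roll":0},{"tx":0,"ty":0,"tz":-30,"roll":0},{"tx":0,"ty":0,"tz":-30,"roll":0},{"tx":0,"ty":0,"tz":-20,"roll":0},{"tx":-20,"ty":0,"tz":0,"roll":0},{"tx":-20,"ty":0,"tz":0,"roll":0},{"tx":0,"ty":0,"tz":0,"roll":0},{"tx":0,"ty":0,"tz":0,"roll":0},{"tx":0,"ty":0,"tz":0,"roll":0}]'
python3 - <<'E'
from h import *
im,d,K,E=snap('wrist','w13.png');P=cloud(d,K,E);c=np.array([.4923,.3843]);a=.227
ax=np.array([np.cos(a),np.sin(a)]);ay=np.array([-ax[1],ax[0]]);r=P[...,:2]-c;lx=r@ax*1000;ly=r@ay*1000;z=P[...,2]*1000
for x in(-60,-30,20,50,90):
    m=(abs(lx-x)<5)&(abs(ly)<20)&(z>125)&(z<150)
    if m.any():print(x,'bar z %.1f y %.1f..%.1f'%(np.median(z[m]),ly[m].min(),ly[m].max()))
m=(abs(lx)<8)&(abs(ly)<8)&(z>149);print('shaft',m.sum(),z[m].max());m=(abs(lx-101)<5)&(abs(ly)<5)&(z>145);print('pin',m.sum(),z[m].max() if m.any() else '')
for x in(-76,29,76):
  for s in(-1,1):
    m=(abs(lx-x)<12)&(ly*s>37)&(ly*s<46)&(z>92)&(z<112);print(x,s,m.sum(),lx[m].mean().round(1),np.percentile(z[m],90).round(1)) if m.sum()>3 else 0
E
```

```text
t: 64.85
tool_pos: [0.4913, 0.3839, 0.1381]
tool_rot: [3.121, 0.356, -0.001]
contact_force: [-0.3, 0.4, -0.0]
opening: 0.0347
grip_force: 0.0
t: 65.18
tool_pos: [0.4915, 0.384, 0.1385]
tool_rot: [-3.121, -0.355, 0.0]
contact_force: [-0.8, 0.4, 0.3]
opening: 0.0552
grip_force: 0.0
t: 66.18
tool_pos: [0.4527, 0.375, 0.2987]
tool_rot: [-3.121, -0.356, -0.001]
contact_force: [0.1, -0.1, -0.2]
opening: 0.0551
grip_force: 0.0
-60 bar z 143.3 y -16.2..17.0
-30 bar z 143.2 y -16.7..16.6
20 bar z 143.2 y -16.8..16.5
50 bar z 143.2 y -17.0..16.8
90 bar z 143.3 y -17.2..16.9
shaft 134 160.51997879909436
pin 32 149.69592188994235
-76 -1 23 -77.7 101.9
-76 1 29 -77.2 101.2
29 -1 34 29.1 101.1
29 1 31 28.7 101.6
76 -1 28 73.1 101.5
76 1 45 73.8 101.7
```

View pics/w13.png

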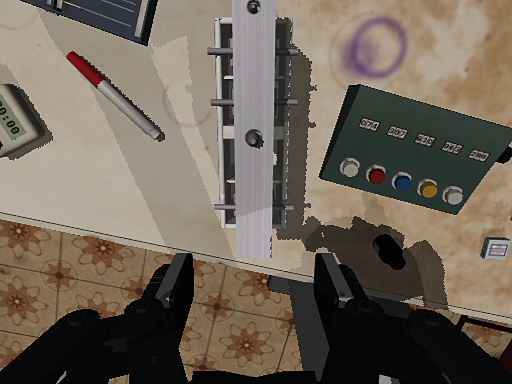

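The bar lies level (top at 143.2 mm, as expected for 135 + 8), with the shaft (255,138) and pin (254,8) through its holes. All three carriers hang on the rims, and the robot is clear. Handing in.

```bash
python3 -c "
from station import ctrl
print(ctrl.finish_job())"
```

```text
the job is handed in; nothing more can be done
None
```

The job is handed in at about 66 s: all three carriers present hang by their arms in compartments 1, 3 and 4 (the one in 4 was found shifted after release, so I re-gripped and centred it), and the retainer bar lies level on its posts with the shaft and pin through its holes.

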